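# Scan the tooling blocks back in and put them away

### The arm

A 7-joint arm with a two-finger parallel gripper is mounted at the origin on the work surface. World frame = base frame: x ahead of the robot, y to its left, z up, the work surface at z = 0. Lengths are in m, angles in rad, forces in N, time in s.
With the tool pointing down it reaches from about 0.4 to 0.9 m from the base axis. Payload 5.5 kg.
Tool frame: the origin (TCP) lies between the finger pads; the fingertips stand 19 mm ahead of it and the grasp point (between the pads) is the TCP; z points along the fingers, y is the direction in which the jaws open and shut (so a half turn about z gives the same grasp; the last joint's range is limited). The gripper opens to 85 mm and grips with 20 to 120 N. Pads are 22 mm wide; open, the fingers measure 114 mm over their backs; the gripper's body (76 mm by 85 mm) begins 54 mm behind the grasp point. The pads swing forward as they close: fully open they stand 13 mm farther back than shut.
Start: joints at [1.404, 0.501, -0.427, 1.55, 0.221, 1.138, -0.21], TCP at [0.271, -0.591, 0.25] pointing down, gripper open.
Joint ranges: [-2.88, 2.88], [-0.31, 2.03], [-1.54, 1.56], [0.2, 2.42], [-1.41, 4.55], [0.19, 2.02], [-2.57, 2.57]. Speed limits (rad/s): [2.57, 2.57, 3.14, 3.14, 3.14, 3.14, 3.14].

### API

Orientations are given as a rotation vector (axis times angle).
In Python, from workcell import monitor, vision, job, nets gives the robot as it stands.
- The arm moves only by the shell command python3 -m inch 'ROWS' [OPENING] [FORCE]. ROWS is JSON, a list of rows, each a list of 2 entries, a list of its own where there are three numbers: the shift along the world's x, y, z scaled (see below), then the turn, a rotation vector about the world's x, y, z scaled (see below). In form: [[[x, y, z], [rx, ry, rz]], ...]. A call has 1 to 12 rows; each row shifts and turns the pose as measured when the row begins; what a row does not reach is not made up. The controller multiplies each number of a shift by 0.1 m and each number of a turn by 0.12 rad. A row lasts 1/12 s, in which the tool goes at most 41.7 mm and 7.16 degrees, less where a joint would pass 70% of its speed; a pose out of reach is approached as far as the arm can. A call with a number of a shift or a turn outside -1 to 1 is refused whole. A call with a gripper value outside its range is refused whole. OPENING is the closure, from 0 (fully open) to 1 (shut), set as the call begins (- or left out, the last holds). The fingers move at their own pace and stop on an object; FORCE is the grip in N (left out, the last holds). Time passes only in rows, so rows that do not move let the fingers close. It gives the time, the measured TCP pose, the force and the opening at its end, in the units of the state.
- monitor.observe(): the state, without advancing time (a new reading comes with each control period).
- vision.camera(name): name is "scene" or "top"; returns the picture (480x640x3 uint8, red, green, blue); there is no depth.
- vision.camera_params(name): a dict with "camera_matrix" (3x3 intrinsics, pixels), "D" ([k1, k2, p1, p2, k3] as OpenCV has them; the pictures are not rectified), "position" and "attitude" of the camera in the world. Camera axes: x right, y down, z forward; pixel columns grow to the right and rows downward; lengths in m; the calibration is good to about 2 mm. A picture is of the moment at which its call begins. camera_params takes no time and is no camera call.
- job.hand_in(): hands the job in, once; it reports no verdict.
Trained networks look in the newest picture that a camera, given by its name, has taken for a name from the list of things; names that differ only in an ending like _2 or _b are one class to them, and where a whole thing is asked for, a point or a joint stands for the part that bears it (a point fixed in the world has none). Each returns a list of dicts, best first, with "p" (0 to 1); they miss things now and then, are a little off and sometimes report something else, mostly with a low value. They report only what shows in the picture. A call takes as long as a camera call. They do not tell look-alikes from the thing itself.
- nets.cut_out(label, camera): "mask" (480x640 bool, what is visible of it) and "extent" ([centre column, centre row, width, height] in pixels, round what is visible of it).
The state is a dict: "time_s": time; "joint_positions": joint angles; "joint_vel": joint speeds; "tau": joint torques, N m; "eef_pos": TCP position; "eef_rot": TCP orientation; "force": force on the tool from outside, world axes, zero at the start; "moment": the same for the moment, N m; "opening": opening from 0.0 (shut) to 1.0 (fully open).
Only numpy, scipy, OpenCV 4.12 (cv2) and the standard library are available. Lean on these libraries where they do the work, as an engineer would, in place of code of your own. Each camera call takes 0.05 s, during which the arm holds its last target.

### The job

Slide the bench light's dimmer up until its grip is level with the green pointer, then take the hand scanner and aim it squarely at the slanted label of each tooling block on the bench, in the order blue, red, yellow, green (one may be missing), holding it steady on each for a full two seconds. Put the scanner back on its dock facing as before and stand every block upright on the floor of the wooden tray; only when all of that is away, slide the dimmer fully down to off. Leave everything else on the bench undisturbed.

Things in the scene. Friction and masses are not known exactly. Their poses are not given: they have to be found in the camera images.
- blue_block: blue plastic tooling block, loose, 60 x 44 x 40 mm, 0.25 kg, metal collets on top up to z = 58 mm; origin at the centre of its underside, z up. The front half (-x) is a 18 mm base with a 45 degree slanted face that carries the label and looks to -x and up. Grip it across y (44 mm) at x = +12, z = 28 mm. None if not on the bench in this run
- blue_label (a point): centre of the white bar-code label (27 x 38 mm) on the blue block's slanted face, at x -13.5, y 0, z 29.5 mm in the block's frame; its own z axis is the label's outward normal (45 degrees up, towards the block's -x)
- red_block: red plastic tooling block, loose, 60 x 44 x 40 mm, 0.25 kg, metal collets on top up to z = 58 mm; origin at the centre of its underside, z up. The front half (-x) is a 18 mm base with a 45 degree slanted face that carries the label and looks to -x and up. Grip it across y (44 mm) at x = +12, z = 28 mm. None if not on the bench in this run
- red_label (a point): centre of the white bar-code label (27 x 38 mm) on the red block's slanted face, at x -13.5, y 0, z 29.5 mm in the block's frame; its own z axis is the label's outward normal (45 degrees up, towards the block's -x)
- yellow_block: yellow plastic tooling block, loose, 60 x 44 x 40 mm, 0.25 kg, metal collets on top up to z = 58 mm; origin at the centre of its underside, z up. The front half (-x) is a 18 mm base with a 45 degree slanted face that carries the label and looks to -x and up. Grip it across y (44 mm) at x = +12, z = 28 mm. None if not on the bench in this run
- yellow_label (a point): centre of the white bar-code label (27 x 38 mm) on the yellow block's slanted face, at x -13.5, y 0, z 29.5 mm in the block's frame; its own z axis is the label's outward normal (45 degrees up, towards the block's -x)
- green_block: green plastic tooling block, loose, 60 x 44 x 40 mm, 0.25 kg, metal collets on top up to z = 58 mm; origin at the centre of its underside, z up. The front half (-x) is a 18 mm base with a 45 degree slanted face that carries the label and looks to -x and up. Grip it across y (44 mm) at x = +12, z = 28 mm. None if not on the bench in this run
- green_label (a point): centre of the white bar-code label (27 x 38 mm) on the green block's slanted face, at x -13.5, y 0, z 29.5 mm in the block's frame; its own z axis is the label's outward normal (45 degrees up, towards the block's -x)
- scanner: black and orange hand scanner, loose, 175 mm long, 0.22 kg, standing level on its dock; origin under its middle at the feet, x towards the head, z up. The black handle is a level bar 30 mm wide (y), z = 24 to 50 mm, x = -75 to +40 mm; the orange head (46 mm wide, top at z = 62 mm) is bent 45 degrees downward and reaches x = +98 mm
- scanner_grip (a point): where to grip the handle, near the centre of mass: x 10, y 0, z 37 mm in the scanner's frame, closing across y (30 mm)
- scanner_beam (a point): centre of the glass window, at x 85.7, y 0, z 14.3 mm in the scanner's frame; its own x axis is the beam, leaving forward and 45 degrees down when the scanner is level. It reads a label whose centre is 45 to 115 mm in front of the window, within 12 mm of the beam's line and facing it within 24 degrees, kept so for 2 s; it gives no signal
- dock: fixed black rubber pad, 210 x 86 mm, 8 mm thick, with grey side rims 14 mm tall and 70 mm apart; origin at the centre of its underside, x along its length. The scanner stands on it (scanner origin at z = 8 mm, above the dock's origin to 30 mm lengthwise and 20 mm sideways), head towards the dock's +x
- tray: fixed open wooden tray, 130 x 375 mm outside (x, y), walls 5 mm thick and 28 mm tall, floor 5 mm thick; origin at the centre of its underside; empty at the start. Room for four blocks side by side along y, 88 mm apart
- dimmer (a joint): slide of the bench light's dimmer, 0 to 0.12 m: 0 is off, at the end stop by the red stripe; it grows along the base's +y (brighter) and reads 1:1 in m. Friction about 1.5 N; it stays where it is left
- dimmer_top (a point): centre of the top of the dimmer's black grip, 54.5 mm above the bench; the grip is 28 mm (base x) x 20 mm (base y) and 40 mm tall, with a white line across its top
- dimmer_base: fixed white track of the dimmer, 40 x 170 mm, 14 mm tall, origin at the centre of its underside; the grip travels along its y, from y = -60 mm (off) to +60 mm
- pointer: small green pointer clipped beside the dimmer track (18 mm tall), fixed; its x and y axes are parallel to the base's. The light is set when the centre of the grip stands level with it along the track, within 7 mm
- oil_jar: bystander, not to be disturbed: amber jar, 48 mm across, 85 mm tall
- screwdriver: bystander, not to be disturbed: red-handled screwdriver, 200 mm, lying
- spool: bystander, not to be disturbed: wooden spool, 44 mm across, 42 mm tall
- brush: bystander, not to be disturbed: brush with wooden handle, 180 mm, lying
- tape: bystander, not to be disturbed: grey ring of tape, 64 mm across, 20 mm tall
- sanding_block: bystander, not to be disturbed: cork sanding block, 60 x 35 x 28 mm
There are look-alikes about, which are no part of the job. What is shaped like the scanner but turquoise is not meant.

How it is judged:
By the outcome, as a careful person would: the job done as asked, in the order asked, and still so for the second after the job is handed in, with the robot touching nothing.
Of blue_block, red_block, yellow_block, green_block only 3 to 4 are there at a start; the rules pass over those that are not, and their reading is None.
At some moment in a run one of blue_block, red_block, yellow_block, green_block may be knocked a few centimetres aside while the robot is not near it.
It also fails if it takes over 210 s, if anything falls off the work surface, if the arm or the gripper's body presses on something with over 40 N, if the wrist force passes 120 N, or if a joint passes its speed limit or range.

## Working session

There is one attempt and no reset: what is moved stays moved. The work goes in short steps, Python scripts to look and compute and a shell command to move; the robot and the scene stay as the last step left them, time stands still between calls to the robot, and variables do not carry over. Pictures are saved under pics/ and viewed, and the job is handed in when it is done.

```bash
ls; mkdir -p pics; python3 - <<'E'
from workcell import monitor, vision
import cv2
s=monitor.observe()
print(s)
for n in ("scene","top"):
    im=vision.camera(n); cv2.imwrite(f"pics/{n}0.png",im[:,:,::-1]); print(vision.camera_params(n))
E
```

```text
pics
{'time_s': 0.0, 'joint_positions': array([ 1.40419181,  0.50181838, -0.42678921,  1.55142883,  0.22078117,
        1.13827788, -0.21033224]), 'joint_vel': array([ 1.89622559e-04, -3.18783193e-05,  1.54275774e-03, -1.38643421e-05,
        2.25163208e-03, -1.47530103e-04, -1.90424839e-04]), 'tau': array([-2.54200091e-05, -5.69523096e+01, -5.81658974e+00, -2.80936718e+01,
        1.06652253e-02,  1.18633336e-02,  3.35411528e-05]), 'eef_pos': array([ 0.27054817, -0.59031889,  0.2492864 ]), 'eef_rot': array([-3.06751269e+00, -6.69568681e-01,  5.04965698e-04]), 'force': array([0.48205814, 0.22246328, 0.24485824]), 'moment': array([-0.0083039 ,  0.02799205,  0.00017347]), 'opening': 1.0020776396781472}
{'camera_matrix': array([[441.02003064,   0.        , 329.98567196],
       [  0.        , 441.02003064, 229.66961316],
       [  0.        ,   0.        ,   1.        ]]), 'D': array([-0.11000726,  0.        ,  0.        ,  0.        ,  0.        ]), 'position': array([ 0.98509127, -0.31877177,  1.01911922]), 'attitude': array([-2.35609642, -1.20637777,  0.34455784])}
{'camera_matrix': array([[585.36632864,   0.        , 318.25112106],
       [  0.        , 585.36632864, 243.88233028],
       [  0.        ,   0.        ,   1.        ]]), 'D': array([-0.1062449,  0.       ,  0.       ,  0.       ,  0.       ]), 'position': array([ 0.21668902, -0.02351091,  1.310721  ]), 'attitude': array([-2.22498053,  1.96792542, -0.22693913])}
```

View pics/scene0.png

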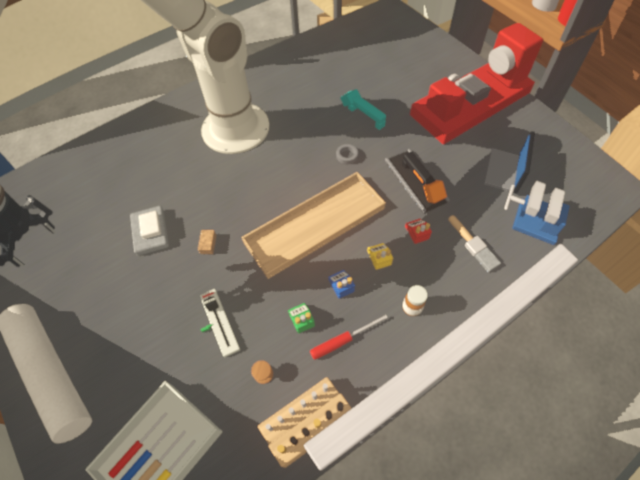

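View pics/top0.png

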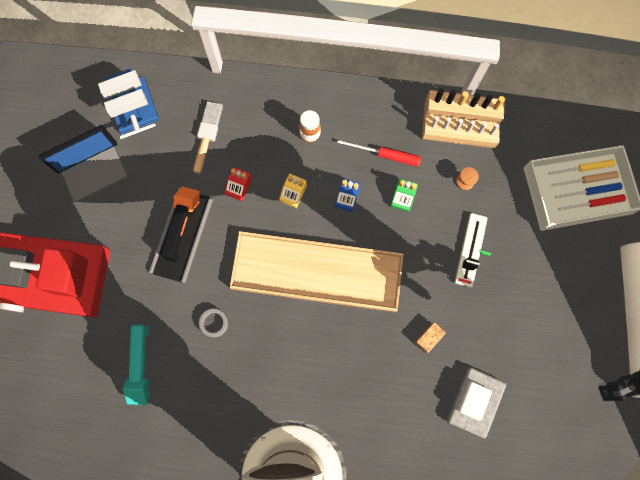

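```bash
cat > h.py <<'E'
import numpy as np, cv2, json
from scipy.spatial.transform import Rotation as R
from scipy.optimize import minimize
from workcell import monitor, vision, nets
CP={n:vision.camera_params(n) for n in("scene","top")}
def proj(n,P):
    c=CP[n];Rc=R.from_rotvec(c["attitude"]).as_matrix().T
    rv=cv2.Rodrigues(Rc)[0];t=-Rc@c["position"]
    return cv2.projectPoints(np.asarray(P,float).reshape(-1,1,3),rv,t,c["camera_matrix"],c["D"])[0].reshape(-1,2)
def back(n,uv,z):
    c=CP[n];p=cv2.undistortPoints(np.asarray(uv,float).reshape(-1,1,2),c["camera_matrix"],c["D"]).reshape(-1,2)
    d=R.from_rotvec(c["attitude"]).apply(np.c_[p,np.ones(len(p))]);o=c["position"]
    return o+d*((z-o[2])/d[:,2])[:,None]
def ext(prof,y): return np.array([[x,s*y,z] for x,z in prof for s in(-1,1)])/1000.
def box(x0,x1,y0,y1,z0,z1): return np.array([[x,y,z] for x in(x0,x1) for y in(y0,y1) for z in(z0,z1)])/1000.
BLOCK=[ext([(-30,0),(-30,18),(-25,18),(-3,40),(30,40),(30,0)],22)]
SCAN=[box(-75,40,-15,15,24,50),ext([(30,62),(55,62),(98,22),(74,4),(30,35)],23)]
def place(parts,x,y,yaw,z=0):
    c,s=np.cos(yaw),np.sin(yaw);M=np.array([[c,-s,0],[s,c,0],[0,0,1]])
    return [p@M.T+[x,y,z] for p in parts]
def sil(n,parts,S=4):
    m=np.zeros((480*S,640*S),np.uint8)
    for p in parts:
        h=cv2.convexHull((proj(n,p)*S+S/2-.5).astype(np.float32)).astype(np.int32)
        cv2.fillConvexPoly(m,h,255)
    return cv2.resize(m,(640,480),interpolation=cv2.INTER_AREA)/255.
def fit(masks,parts,x0,z=0,syaw=.15):
    """masks {cam:mask}"""
    def f(v):
        e=0
        for n,m in masks.items():
            s=sil(n,place(parts,v[0],v[1],v[2],z));e+=np.abs(s-m).sum()/m.sum()
        return e
    x0=np.array(x0,float)
    sim=np.array([x0,x0+[.01,0,0],x0+[0,.01,0],x0+[0,0,syaw]])
    r=minimize(f,x0,method="Nelder-Mead",options=dict(initial_simplex=sim,xatol=2e-4,fatol=1e-3,maxiter=150))
    return r.x,r.fun/len(masks)
def see(label,n,k=1):
    return nets.cut_out(label,n)[:k]
def st():
    s=monitor.observe();r=R.from_rotvec(s["eef_rot"]).as_matrix()
    return s,r
def goto(pos,yaw=None):
    """needed shift/turn in move units; yaw: direction of tool y (jaw) in world, mod pi, tool down"""
    s,r=st();d=(np.array(pos)-s["eef_pos"])/.1
    print("t %.2f pos %s jaw %.3f open %.3f F %s"%(s["time_s"],s["eef_pos"].round(4),np.arctan2(r[1,1],r[0,1]),s["opening"],s["force"].round(1)))
    print("shift units",d.round(3))
    if yaw is not None:
        cur=np.arctan2(r[1,1],r[0,1]);a=(yaw-cur+np.pi/2)%np.pi-np.pi/2
        T=np.array([[np.sin(yaw),0,0]]);yv=np.array([np.cos(cur+a),np.sin(cur+a),0]);zv=np.array([0,0,-1.]);xv=np.cross(yv,zv)
        G=np.c_[xv,yv,zv];rv=R.from_matrix(G@r.T).as_rotvec();print("turn units",(rv/.12).round(3), "yaw deg",np.degrees(a).round(1),"j7",s["joint_positions"][6].round(2))
E
cat > look.py <<'E'
from h import *
import pickle
for n in CP: vision.camera(n)
out={}
for l in ["blue_block","red_block","yellow_block","green_block","scanner","dock","tray","dimmer_top","dimmer_base","pointer","oil_jar","screwdriver","spool","brush","tape","sanding_block"]:
    for n in CP:
        q=nets.cut_out(l,n); out[l,n]=q
        print(l,n,[(round(float(d["p"]),2),np.round(d["extent"]).astype(int).tolist(),int(d["mask"].sum())) for d in q[:3]])
pickle.dump(out,open("m0.pkl","wb"))
print(monitor.observe()["time_s"])
E
python3 look.py; python3 -c "
from h import *
print(proj('top',[[0,0,0]]),proj('scene',[[0,0,0]]))"
```

```text
blue_block scene [(0.97, [342, 284, 27, 24], 484)]
blue_block top [(0.79, [351, 192, 26, 36], 604)]
red_block scene [(0.65, [419, 230, 28, 24], 447)]
red_block top [(0.79, [239, 185, 27, 26], 619), (0.41, [469, 177, 23, 21], 367)]
yellow_block scene [(0.71, [415, 299, 25, 24], 508), (0.58, [380, 256, 20, 28], 445)]
yellow_block top [(0.64, [292, 189, 24, 35], 598)]
green_block scene [(0.88, [302, 319, 29, 30], 524)]
green_block top [(0.76, [403, 194, 28, 34], 530)]
scanner scene [(0.78, [422, 177, 42, 49], 839), (0.74, [415, 299, 27, 30], 561), (0.7, [379, 256, 27, 28], 471)]
scanner top [(0.88, [136, 365, 28, 83], 1506), (0.77, [181, 225, 38, 69], 1326), (0.35, [294, 191, 27, 37], 589)]
dock scene [(0.73, [418, 181, 65, 62], 1010), (0.62, [211, 306, 17, 19], 173)]
dock top [(0.65, [180, 238, 68, 87], 2280)]
tray scene [(0.66, [312, 225, 141, 105], 6441), (0.47, [418, 232, 28, 23], 479), (0.25, [415, 300, 22, 25], 553)]
tray top [(0.89, [318, 272, 177, 82], 10003)]
dimmer_top scene [(0.62, [212, 305, 16, 11], 144)]
dimmer_top top [(0.74, [180, 223, 32, 74], 1233)]
dimmer_base scene [
[... 338 characters left out ...]
 [470, 251, 35, 74], 1311)]
screwdriver scene [(0.84, [350, 337, 74, 41], 543)]
screwdriver top [(0.96, [380, 156, 83, 24], 585)]
spool scene [(0.73, [261, 371, 19, 23], 367)]
spool top [(0.76, [467, 178, 22, 23], 362)]
brush scene [(0.69, [474, 244, 52, 60], 766), (0.68, [414, 300, 24, 27], 525), (0.45, [206, 243, 16, 22], 376)]
brush top [(0.72, [182, 238, 66, 84], 2190), (0.57, [208, 136, 31, 67], 876)]
tape scene [(0.64, [346, 155, 21, 18], 259)]
tape top [(0.65, [212, 325, 30, 32], 413)]
sanding_block scene [(0.68, [205, 243, 15, 24], 332)]
sanding_block top [(0.86, [433, 338, 30, 31], 507), (0.45, [293, 191, 25, 34], 615)]
1.8
[[291.29281055 475.76040664]] [[233.97177389 127.45029547]]
```

```bash
cat > fit0.py <<'E'
from h import *
import pickle,sys
o=pickle.load(open("m0.pkl","rb"))
def pick(l,n,uv): return min(o[l,n],key=lambda d:np.hypot(d["extent"][0]-uv[0],d["extent"][1]-uv[1]))["mask"]
uvs={"blue":((342,284),(349,192)),"red":((419,230),(239,185)),"yellow":((380,256),(292,189)),"green":((302,319),(403,194))}
for c,(a,b) in uvs.items():
    ms={"scene":pick(c+"_block","scene",a),"top":pick(c+"_block","top",b)}
    p=back("top",[b],.025)[0]
    parts=BLOCK+[box(4,20,-18,18,40,56)]
    x,e=min((fit(ms,parts,[p[0],p[1],w]) for w in (-.4,0,.4)),key=lambda q:q[1])
    print(c,x.round(4),np.degrees(x[2]).round(1),round(e,3))
for l,parts,a,b,z,ws in [("scanner",SCAN,(422,177),(181,225),.008,(-.3,)),("tray",[box(-65,65,-187.5,187.5,0,28)],(312,225),(318,272),0,(0,-.1)),
   ("dock",[box(-105,105,-43,43,0,8)],(418,181),(180,238),0,(-.3,)),("dimmer_base",[box(-20,20,-85,85,0,14),],(220,323),(471,251),0,(-1.8,-1.4))]:
    ms={"scene":pick(l,"scene",a),"top":pick(l,"top",b)}
    p=back("top",[b],.02)[0]
    for w in ws:
        x,e=fit(ms,parts,[p[0],p[1],w],z); print(l,x.round(4),np.degrees(x[2]).round(1),round(e,3))
for l,b,z in [("oil_jar",(311,127),.04),("screwdriver",(380,156),.015),("spool",(467,178),.02),("brush",(208,136),.01),("tape",(212,323),.01),("sanding_block",(433,338),.014),("pointer",(487,255),.018)]:
    print(l,back("top",[b],z)[0].round(3))
E
python3 fit0.py
python3 - <<'E'
import cv2
t=cv2.imread("pics/top0.png");s=cv2.imread("pics/scene0.png")
a=cv2.resize(t[205:295,440:510],None,fx=6,fy=6,interpolation=cv2.INTER_CUBIC)
b=cv2.resize(s[280:360,190:245],None,fx=6,fy=6,interpolation=cv2.INTER_CUBIC)
cv2.imwrite("pics/z1.png",a);cv2.imwrite("pics/z2.png",b)
cv2.imwrite("pics/z3.png",cv2.resize(t[170:290,140:220],None,fx=5,fy=5,interpolation=cv2.INTER_CUBIC))
E
```

```text
blue [ 0.6334 -0.047  -0.1498] -8.6 0.096
red [ 0.6271  0.2081 -0.2726] -15.6 0.106
yellow [ 0.6277  0.078  -0.2801] -16.0 0.1
green [ 0.6495 -0.1764 -0.1581] -9.1 0.125
scanner [ 0.5023  0.3238 -0.1043] -6.0 0.214
tray [ 0.4476  0.0006 -0.0176] -1.0 0.027
tray [ 0.4474 -0.0006 -0.0168] -1.0 0.028
dock [ 0.4941  0.3218 -0.1551] -8.9 0.715
dimmer_base [ 0.5405 -0.3432 -1.7151] -98.3 0.123
dimmer_base [ 0.5414 -0.3437 -1.7074] -97.8 0.123
oil_jar [0.78  0.055 0.04 ]
screwdriver [ 0.738 -0.115  0.015]
spool [ 0.708 -0.323  0.02 ]
brush [0.74  0.298 0.01 ]
tape [0.302 0.217 0.01 ]
sanding_block [ 0.329 -0.273  0.014]
pointer [ 0.53  -0.381  0.018]
```

View pics/z1.png

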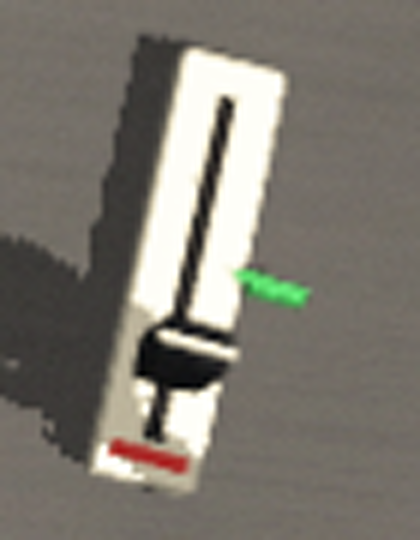

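View pics/z2.png

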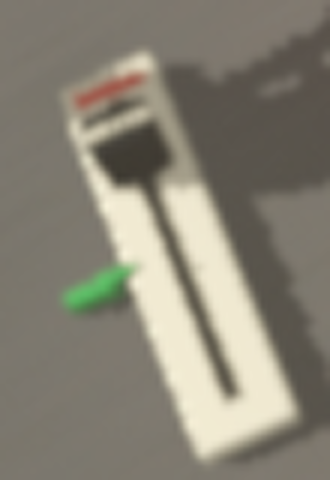

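View pics/z3.png

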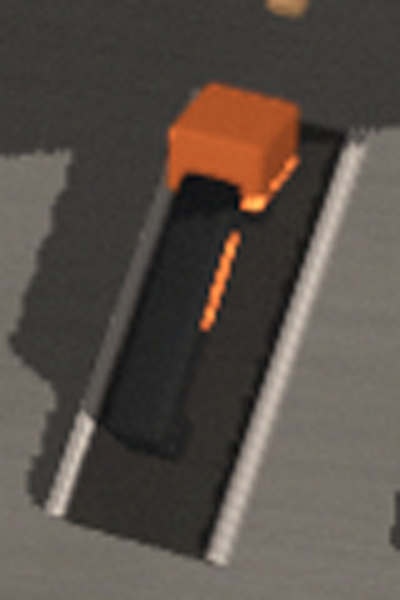

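```bash
cat > p1.py <<'E'
from h import *
c=back("top",[[471.3,213.3],[487.5,217.5],[455.8,283.3],[472.2,287]],.014)
print(c.round(4)); d=(c[0]+c[1]-c[2]-c[3])[:2]/2; print("track",np.degrees(np.arctan2(d[1],d[0])),np.hypot(*d),c.mean(0))
r=back("top",[[211.6,197],[184.4,282.4],[151,273]],.014);print(r.round(4)); dd=(r[0]-r[1])[:2];print("rim",np.degrees(np.arctan2(dd[1],dd[0])),np.hypot(*dd))
cs=back("scene",np.array([[78,98],[150,52],[300,412],[208,460]])/6+[190,280],.014)
print(cs.round(4));e=(cs[2]+cs[3]-cs[0]-cs[1])[:2]/2;print("track scene",np.degrees(np.arctan2(e[1],e[0])),np.hypot(*e),cs.mean(0))
print("grip top",back("top",[[473.3,262.5]],.0545), "scene",back("scene",[[190+116/6,280+122/6]],.0545))
print("pointer top",back("top",[[485.6,252.8]],.016),back("scene",[[190+98/6,280+287/6]],.016))
def wire(im,n,P,ed,col):
    u=proj(n,P)
    return u
E
python3 p1.py
cat > ov.py <<'E'
from h import *
def overlay(n,parts,im,crop,S,col=(0,255,0)):
    x0,y0,x1,y1=crop
    a=cv2.resize(im[y0:y1,x0:x1],None,fx=S,fy=S,interpolation=cv2.INTER_CUBIC)
    for p in parts:
        h=cv2.convexHull(((proj(n,p)-[x0,y0]+.5)*S).astype(np.float32)).astype(np.int32)
        cv2.polylines(a,[h],True,col,1)
    return a
if __name__=="__main__":
    t=cv2.imread("pics/top0.png");s=cv2.imread("pics/scene0.png")
    P=place(SCAN,.5023,.3238,-.1043,.008)
    A=overlay("top",P,t,(140,170,220,290),5);B=overlay("scene",P,s,(375,140,455,220),5)
    B=cv2.copyMakeBorder(B,0,200,0,0,cv2.BORDER_CONSTANT);cv2.imwrite("pics/ov1.png",np.hstack([A,B]))
E
python3 ov.py
```

```text
[[ 0.625  -0.3394  0.014 ]
 [ 0.6197 -0.3779  0.014 ]
 [ 0.4568 -0.3146  0.014 ]
 [ 0.4528 -0.3525  0.014 ]]
track -8.519504852006838 0.16941574614779706 [ 0.53855261 -0.34610656  0.014     ]
[[0.5894 0.2634 0.014 ]
 [0.384  0.2921 0.014 ]
 [0.3956 0.3716 0.014 ]]
rim -7.953593120243628 0.20741997602707454
[[ 0.4642 -0.3433  0.014 ]
 [ 0.4634 -0.3089  0.014 ]
 [ 0.6309 -0.3336  0.014 ]
 [ 0.6267 -0.3723  0.014 ]]
track scene -9.240457996618167 0.16719422187619032 [ 0.54632383 -0.33950661  0.014     ]
grip top [[ 0.50020442 -0.34105209  0.0545    ]] scene [[ 0.50299271 -0.33461279  0.0545    ]]
pointer top [[ 0.53489734 -0.37772221  0.016     ]] [[ 0.5416641  -0.37445526  0.016     ]]
```

View pics/ov1.png

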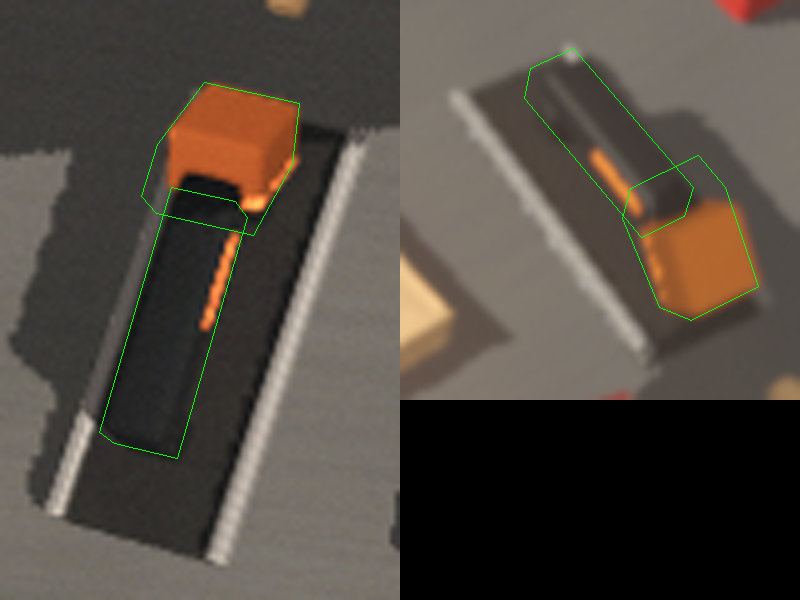

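```bash
python3 -c "
from h import *
goto([.5015,-.338,.15],np.radians(-8.7))"
```

```text
t 1.80 pos [ 0.2708 -0.5909  0.2503] jaw -1.141 open 1.000 F [-0.3  1.2 -1.1]
shift units [ 2.307  2.529 -1.003]
turn units [-0.     0.     8.243] yaw deg 56.7 j7 -0.21
```

```bash
python3 -m inch '[[[0.23,0.25,-0.05],[0,0,0.9]],[[0.23,0.25,-0.05],[0,0,0.9]],[[0.23,0.25,-0.05],[0,0,0.9]],[[0.23,0.25,-0.1],[0,0,0.9]],[[0.23,0.25,-0.1],[0,0,0.9]],[[0.23,0.25,-0.1],[0,0,0.9]],[[0.23,0.25,-0.1],[0,0,0.9]],[[0.23,0.25,-0.1],[0,0,0.9]],[[0.2,0.25,-0.1],[0,0,0.8]],[[0.2,0.2,-0.1],[0,0,0.3]],[[0,0,0],[0,0,0]]]' 0.2; python3 -c "
from h import *
goto([.5015,-.338,.10],np.radians(-8.7))"
```

```text
time_s: 2.72
eef_pos: [0.498, -0.3384, 0.1651]
eef_rot: [2.327, 2.091, 0.007]
force: [0.3, 1.3, 0.4]
opening: 0.798
t 2.72 pos [ 0.498  -0.3384  0.1651] jaw -0.107 open 0.798 F [0.3 1.3 0.4]
shift units [ 0.035  0.004 -0.651]
turn units [ 0.057  0.1   -0.374] yaw deg -2.6 j7 0.1
```

```bash
python3 -m inch '[[[0.035,0,-0.3],[0.06,0.1,-0.35]],[[0,0,-0.3],[0,0,0]],[[0,0,-0.3],[0,0,0]],[[0,0,-0.2],[0,0,0]],[[0,0,-0.08],[0,0,0]],[[0,0,0],[0,0,0]]]' ; python3 -c "
from h import *
goto([.5015,-.338,.045],np.radians(-8.7))"
```

```text
time_s: 3.22
eef_pos: [0.5063, -0.3357, 0.0448]
eef_rot: [2.373, 2.052, 0.004]
force: [0.2, 0.0, -0.7]
opening: 0.797
t 3.22 pos [ 0.5063 -0.3357  0.0448] jaw -0.145 open 0.797 F [ 0.2  0.  -0.7]
shift units [-0.048 -0.023  0.002]
turn units [ 0.013  0.042 -0.056] yaw deg -0.4 j7 -0.03
```

Now correct and close gently.

```bash
python3 -m inch '[[[-0.05,-0.025,0],[0,0.04,-0.05]],[[0,0,0],[0,0,0]]]'; python3 -m inch '[[[0,0,0],[0,0,0]],[[0,0,0],[0,0,0]],[[0,0,0],[0,0,0]],[[0,0,0],[0,0,0]],[[0,0,0],[0,0,0]],[[0,0,0],[0,0,0]]]' 0.9 25; python3 -c "
from h import *
goto([.5015,-.338,.045],np.radians(-8.7))"
```

```text
time_s: 3.38
eef_pos: [0.5011, -0.3388, 0.0456]
eef_rot: [2.383, 2.046, -0.002]
force: [-0.5, -0.8, 0.6]
opening: 0.803
time_s: 3.88
eef_pos: [0.5029, -0.3416, 0.0507]
eef_rot: [2.379, 2.038, 0.0]
force: [2.0, -0.5, -4.1]
opening: 0.222
t 3.88 pos [ 0.5029 -0.3416  0.0507] jaw -0.154 open 0.222 F [ 2.  -0.5 -4.1]
shift units [-0.014  0.036 -0.057]
turn units [0.056 0.048 0.02 ] yaw deg 0.1 j7 -0.03
```

```bash
python3 -m inch '[[[0.05,-0.007,0],[0,0,0]],[[0.08,-0.012,0],[0,0,0]],[[0.08,-0.012,0],[0,0,0]],[[0.08,-0.012,0],[0,0,0]],[[0.06,-0.01,0],[0,0,0]],[[0.03,-0.005,0],[0,0,0]],[[0,0,0],[0,0,0]],[[0,0,0],[0,0,0]]]';  python3 -c "
from h import *
goto([.5029+.0396,-.3416-.0059,.045],np.radians(-8.7))"
```

```text
time_s: 4.55
eef_pos: [0.5447, -0.3479, 0.0507]
eef_rot: [2.38, 2.04, -0.003]
force: [-1.9, 0.7, 1.2]
opening: 0.23
t 4.55 pos [ 0.5447 -0.3479  0.0507] jaw -0.154 open 0.230 F [-1.9  0.7  1.2]
shift units [-0.022  0.004 -0.057]
turn units [0.056 0.026 0.016] yaw deg 0.1 j7 -0.04
```

```bash
python3 -m inch '[[[0,0,0],[0,0,0]],[[0,0,0],[0,0,0]],[[0,0,0],[0,0,0]]]' 0.2; python3 -m inch '[[[0,0,0.3],[0,0,0]],[[0,0,0.4],[0,0,0]],[[0,0,0.4],[0,0,0]],[[0,0.3,0.3],[0,0,0.5]],[[0,0.4,0],[0,0,1]],[[0,0.4,0],[0,0,1]],[[0,0.4,0],[0,0,1]],[[0,0.4,0],[0,0,1]]]'
python3 - <<'E'
from h import *
for n in CP:
    im=vision.camera(n);cv2.imwrite(f"pics/{n}1.png",im[:,:,::-1])
t=cv2.imread("pics/top1.png");s=cv2.imread("pics/scene1.png")
a=cv2.resize(t[205:295,440:510],None,fx=6,fy=6,interpolation=cv2.INTER_CUBIC)
b=cv2.resize(s[280:370,190:250],None,fx=6,fy=6,interpolation=cv2.INTER_CUBIC)
cv2.imwrite("pics/z4.png",np.hstack([a,b]))
goto([.5122,.3228,.2],np.radians(83))
E
```

```text
time_s: 4.8
eef_pos: [0.5458, -0.348, 0.0511]
eef_rot: [2.379, 2.038, -0.001]
force: [0.4, -1.0, 0.1]
opening: 0.646
time_s: 5.47
eef_pos: [0.5424, -0.1662, 0.1968]
eef_rot: [1.747, 2.587, -0.005]
force: [0.2, 0.8, 0.1]
opening: 0.801
t 5.57 pos [ 0.543  -0.1581  0.1974] jaw 0.394 open 0.803 F [ 1.4  0.3 -0.3]
shift units [-0.308  4.809  0.026]
turn units [2.000e-03 1.550e-01 8.792e+00] yaw deg 60.4 j7 0.24
```

View pics/z4.png

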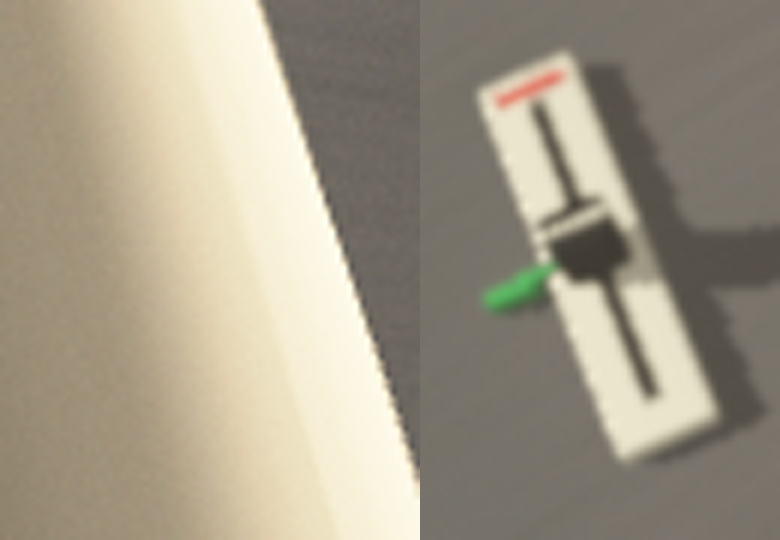

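```bash
python3 - <<'E'
from h import *
u=np.array([.989,-.148])
g=back("scene",[[190+(575-420)/6-.5,280+222/6-.5]],.0545)[0]
for z in(.005,.009,.014):
    p=back("scene",[[190+(520-420)/6-.5,280+285/6-.5]],z)[0]; print(z,g[:2]@u,p[:2]@u)
E
```

```text
0.005 0.5912594189166445 0.5842486572847616
0.009 0.5912594189166445 0.5859730495273558
0.014 0.5912594189166445 0.5881285398305984
```

```bash
python3 -m inch '[[[-0.03,0.4,0],[0,0,0.75]],[[-0.03,0.4,0],[0,0,0.75]],[[-0.03,0.4,0],[0,0,0.75]],[[-0.03,0.4,0],[0,0,0.75]],[[-0.03,0.4,0],[0,0,0.75]],[[-0.03,0.4,0],[0,0,0.75]],[[-0.03,0.4,0],[0,0,0.75]],[[-0.03,0.4,0],[0,0,0.75]],[[-0.02,0.4,0],[0,0,0.75]],[[-0.02,0.4,0],[0,0,0.75]],[[-0.02,0.3,0],[0,0,0.6]],[[0,0,0],[0,0,0]]]' 0.2
python3 - <<'E'
from h import *
for n in CP:
    im=vision.camera(n);cv2.imwrite(f"pics/{n}2.png",im[:,:,::-1])
t=cv2.imread("pics/top2.png")
a=cv2.resize(t[205:295,440:510],None,fx=6,fy=6,interpolation=cv2.INTER_CUBIC)
cv2.imwrite("pics/z5.png",a)
goto([.5122,.3228,.2],np.radians(83))
E
```

```text
time_s: 6.57
eef_pos: [0.5094, 0.2782, 0.2019]
eef_rot: [0.269, 3.099, 0.026]
force: [0.4, -0.0, 0.4]
opening: 0.799
t 6.67 pos [0.5108 0.2725 0.201 ] jaw 1.389 open 0.798 F [ 0.   0.2 -0.2]
shift units [ 0.014  0.503 -0.01 ]
turn units [-0.079  0.263  0.495] yaw deg 3.4 j7 0.33
```

View pics/z5.png

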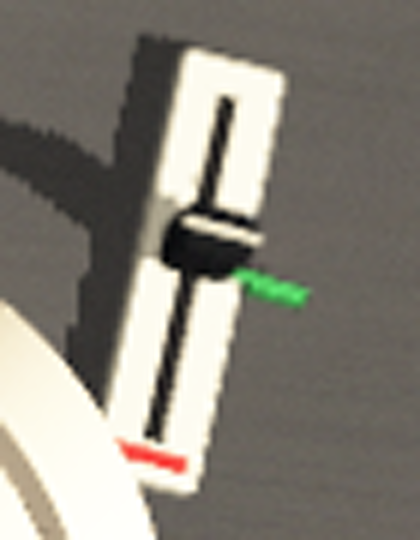

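View pics/top2.png

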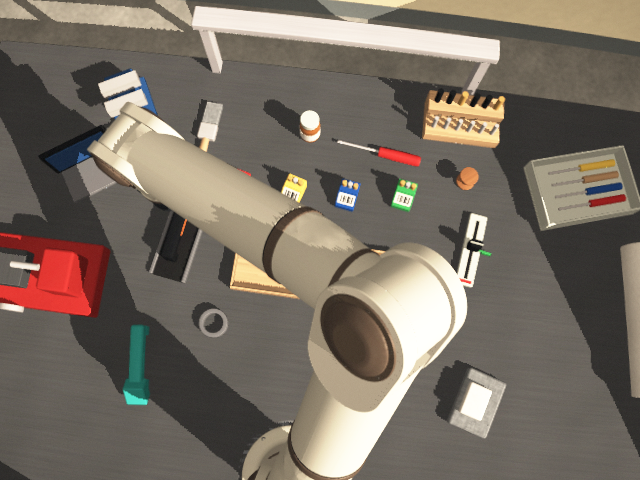

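```bash
python3 - <<'E'
from h import *
u=np.array([.989,-.148])
def px(x,y): return [[440+x/6-.5,205+y/6-.5]]
g=back("top",px(222,228),.0545)[0]; print(g)
for z in(.005,.009,.014,.018):
    p=back("top",px(273,287),z)[0]; print(z,g[:2]@u,p[:2]@u,p)
# ends of slot (joint limits?) & base ends
c=back("top",px(237,62),.014)[0];d=back("top",px(144,482),.014)[0];print(c[:2]@u,d[:2]@u)
E
```

```text
[ 0.54632664 -0.3453517   0.0545    ]
0.005 0.5914291024045096 0.5887358692630547 [ 0.53852812 -0.37926727  0.005     ]
0.009 0.5914291024045096 0.5875994831325869 [ 0.53754219 -0.37817743  0.009     ]
0.014 0.5914291024045096 0.5861790004695022 [ 0.53630977 -0.37681513  0.014     ]
0.018 0.5914291024045096 0.5850426143390344 [ 0.53532383 -0.3757253   0.018     ]
0.6696387427383815 0.49954610197090693
```

```bash
python3 -m inch '[[[0.03,-0.4,0],[0,0,-0.75]],[[0.03,-0.4,0],[0,0,-0.75]],[[0.03,-0.4,0],[0,0,-0.75]],[[0.03,-0.4,0],[0,0,-0.75]],[[0.03,-0.4,0],[0,0,-0.75]],[[0.03,-0.4,0],[0,0,-0.9]],[[0.03,-0.4,0],[0,0,-0.9]],[[0.03,-0.4,0],[0,0,-0.9]],[[0.02,-0.4,0],[0,0,-0.9]],[[0.02,-0.4,0],[0,0,-0.9]],[[0.02,-0.4,0],[0,0,-0.9]],[[0,-0.4,0],[0,0,-0.9]]]'
python3 -c "
from h import *
goto([.5447,-.3479,.15],np.radians(-8.7))"
```

```text
time_s: 7.67
eef_pos: [0.5292, -0.2207, 0.2022]
eef_rot: [2.091, 2.294, -0.029]
force: [0.7, -0.1, -0.5]
opening: 0.797
t 7.67 pos [ 0.5292 -0.2207  0.2022] jaw 0.092 open 0.797 F [ 0.7 -0.1 -0.5]
shift units [ 0.155 -1.272 -0.522]
turn units [ 0.341  0.083 -2.033] yaw deg -14.0 j7 0.06
```

```bash
python3 -m inch '[[[0.07,-0.38,0],[0.15,0.04,-0.9]],[[0.06,-0.38,0],[0.15,0.04,-0.9]],[[0.03,-0.35,-0.1],[0.05,0,-0.25]],[[0,-0.1,-0.35],[0,0,0]],[[0,0,0],[0,0,0]]]'
python3 -c "
from h import *
goto([.5447,-.3479,.047],np.radians(-8.7))"
```

```text
time_s: 8.08
eef_pos: [0.5318, -0.3726, 0.1576]
eef_rot: [2.439, 1.968, -0.017]
force: [-2.0, 0.8, -0.6]
opening: 0.797
t 8.08 pos [ 0.5318 -0.3726  0.1576] jaw -0.213 open 0.797 F [-2.   0.8 -0.6]
shift units [ 0.129  0.247 -1.106]
turn units [ 0.106 -0.028  0.508] yaw deg 3.5 j7 0.01
```

```bash
python3 -m inch '[[[0.12,0.23,-0.1],[0.1,0,0.45]],[[0,0,0],[0,0,0]]]'
python3 -c "
from h import *
goto([.5447,-.3479,.047],np.radians(-8.7))"
```

```text
time_s: 8.25
eef_pos: [0.5396, -0.3553, 0.1472]
eef_rot: [-2.399, -2.024, 0.008]
force: [0.6, 2.7, 0.7]
opening: 0.799
t 8.25 pos [ 0.5396 -0.3553  0.1472] jaw -0.169 open 0.799 F [0.6 2.7 0.7]
shift units [ 0.051  0.074 -1.002]
turn units [ 0.011 -0.05   0.146] yaw deg 1.0 j7 0.02
```

```bash
python3 -m inch '[[[0.05,0.074,-0.2],[0,-0.05,0.14]],[[0,0,-0.3],[0,0,0]],[[0,0,-0.3],[0,0,0]],[[0,0,-0.15],[0,0,0]],[[0,0,-0.05],[0,0,0]],[[0,0,0],[0,0,0]]]'
python3 -c "
from h import *
goto([.5447,-.3479,.047],np.radians(-8.7))"
```

```text
time_s: 8.75
eef_pos: [0.5448, -0.3481, 0.0535]
eef_rot: [2.381, 2.037, 0.002]
force: [0.1, 0.4, 0.8]
opening: 0.798
t 8.75 pos [ 0.5448 -0.3481  0.0535] jaw -0.155 open 0.798 F [0.1 0.4 0.8]
shift units [-0.001  0.002 -0.065]
turn units [0.048 0.055 0.029] yaw deg 0.2 j7 -0.04
```

```bash
python3 -m inch '[[[0,0,-0.05],[0,0,0]],[[0,0,0],[0,0,0]],[[0,0,0],[0,0,0]],[[0,0,0],[0,0,0]],[[0,0,0],[0,0,0]],[[0,0,0],[0,0,0]],[[0,0,0],[0,0,0]]]' 0.9 25;python3 -m inch '[[[-0.02,0.003,0],[0,0,0]],[[-0.02,0.003,0],[0,0,0]],[[0,0,0],[0,0,0]],[[0,0,0],[0,0,0]]]'
python3 -c "
from h import *
goto([.5407,-.3473,.047],np.radians(-8.7))"
```

```text
time_s: 9.33
eef_pos: [0.5468, -0.3492, 0.0535]
eef_rot: [2.376, 2.033, 0.005]
force: [0.2, -0.6, -3.6]
opening: 0.231
time_s: 9.67
eef_pos: [0.5429, -0.3486, 0.0535]
eef_rot: [2.376, 2.033, 0.006]
force: [2.9, -0.3, -4.8]
opening: 0.224
t 9.67 pos [ 0.5429 -0.3486  0.0535] jaw -0.155 open 0.224 F [ 2.9 -0.3 -4.8]
shift units [-0.022  0.013 -0.065]
turn units [0.075 0.104 0.029] yaw deg 0.2 j7 -0.04
```

```bash
python3 -m inch '[[[-0.02,0.003,0],[0,0,0]],[[0,0,0],[0,0,0]],[[0,0,0],[0,0,0]]]'; python3 -m inch '[[[0,0,0],[0,0,0]],[[0,0,0],[0,0,0]],[[0,0,0],[0,0,0]],[[0,0,0],[0,0,0]]]' 0.2; python3 -m inch '[[[0,0,0.3],[0,0,0]],[[0,0,0.4],[0,0,0]],[[0,0,0.4],[0,0,0]],[[0,0.3,0.3],[0,0,0.5]],[[0,0.4,0],[0,0,0.8]],[[0,0.4,0],[0,0,0.8]],[[0,0.4,0],[0,0,0.8]],[[0,0.4,0],[0,0,0.8]],[[0,0.4,0],[0,0,0.8]],[[0,0.4,0],[0,0,0.8]],[[0,0.4,0],[0,0,0.8]]]'
python3 -c "
from h import *
goto([.5122,.3228,.2],np.radians(83))"
```

```text
time_s: 9.92
eef_pos: [0.5406, -0.3483, 0.0535]
eef_rot: [2.376, 2.033, 0.006]
force: [1.3, -0.2, -4.3]
opening: 0.227
time_s: 10.25
eef_pos: [0.5414, -0.349, 0.0553]
eef_rot: [2.375, 2.03, 0.006]
force: [0.4, 0.3, -0.3]
opening: 0.786
time_s: 11.17
eef_pos: [0.5389, -0.0428, 0.2048]
eef_rot: [1.474, 2.739, 0.007]
force: [0.5, -1.3, -0.5]
opening: 0.799
t 11.17 pos [ 0.5389 -0.0428  0.2048] jaw 0.584 open 0.799 F [ 0.5 -1.3 -0.5]
shift units [-0.267  3.656 -0.048]
turn units [-0.025  0.273  7.21 ] yaw deg 49.6 j7 0.2
```

```bash
python3 -m inch '[[[-0.03,0.4,0],[0,0.03,0.85]],[[-0.03,0.4,0],[0,0.03,0.85]],[[-0.03,0.4,0],[0,0.03,0.85]],[[-0.03,0.4,0],[0,0.03,0.85]],[[-0.03,0.4,0],[0,0.03,0.85]],[[-0.03,0.4,0],[0,0.03,0.85]],[[-0.03,0.35,0],[0,0.03,0.85]],[[-0.02,0.3,0],[0,0.03,0.7]],[[-0.02,0.2,0],[0,0.03,0.3]],[[0,0,0],[0,0,0]]]'
python3 - <<'E'
from h import *
goto([.5122,.3228,.1],np.radians(83))
im=vision.camera("top");cv2.imwrite("pics/z6.png",cv2.resize(im[205:295,440:510,::-1],None,fx=6,fy=6,interpolation=cv2.INTER_CUBIC))
E
```

```text
time_s: 12.0
eef_pos: [0.509, 0.3069, 0.2116]
eef_rot: [0.152, 3.129, 0.02]
force: [-0.1, 0.7, -0.3]
opening: 0.798
t 12.00 pos [0.509  0.3069 0.2116] jaw 1.474 open 0.798 F [-0.1  0.7 -0.3]
shift units [ 0.032  0.159 -1.116]
turn units [-0.101  0.077 -0.211] yaw deg -1.5 j7 0.37
```

View pics/z6.png

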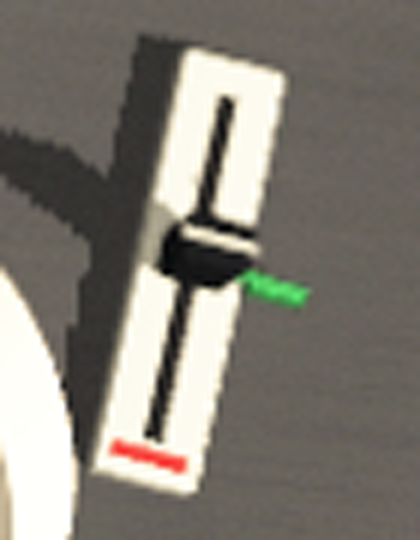

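```bash
python3 -m inch '[[[0.03,0.15,-0.2],[-0.1,0.08,-0.2]],[[0,0,-0.3],[0,0,0]],[[0,0,-0.3],[0,0,0]],[[0,0,-0.2],[0,0,0]],[[0,0,0],[0,0,0]]]'
python3 -c "
from h import *
goto([.5122,.3228,.045],np.radians(83.5))"
```

```text
time_s: 12.47
eef_pos: [0.5172, 0.3155, 0.1103]
eef_rot: [0.212, 3.127, -0.007]
force: [-1.2, -0.5, -0.5]
opening: 0.8
t 12.47 pos [0.5172 0.3155 0.1103] jaw 1.436 open 0.800 F [-1.2 -0.5 -0.5]
shift units [-0.05   0.073 -0.653]
turn units [0.041 0.061 0.18 ] yaw deg 1.2 j7 0.25
```

```bash
python3 -m inch '[[[-0.05,0.07,-0.1],[0.04,0.06,0.18]],[[0,0,-0.2],[0,0,0]],[[0,0,-0.2],[0,0,0]],[[0,0,-0.1],[0,0,0]],[[0,0,0],[0,0,0]]]'
python3 -c "
from h import *
goto([.5122,.3228,.045],np.radians(83.5))"
```

```text
time_s: 12.88
eef_pos: [0.5157, 0.3203, 0.0517]
eef_rot: [0.185, 3.132, 0.002]
force: [-1.0, -0.9, 0.4]
opening: 0.802
t 12.88 pos [0.5157 0.3203 0.0517] jaw 1.453 open 0.802 F [-1.  -0.9  0.4]
shift units [-0.035  0.025 -0.067]
turn units [-0.009  0.035  0.036] yaw deg 0.2 j7 0.21
```

```bash
python3 -m inch '[[[-0.035,0.02,-0.09],[0,0.035,0.03]],[[0,0,0],[0,0,0]]]'; python3 -m inch '[[[0,0,0],[0,0,0]],[[0,0,0],[0,0,0]],[[0,0,0],[0,0,0]],[[0,0,0],[0,0,0]],[[0,0,0],[0,0,0]],[[0,0,0],[0,0,0]],[[0,0,0],[0,0,0]]]' 0.95 50
python3 -c "
from h import *
goto([.5122,.3228,.045],np.radians(83.5))"
```

```text
time_s: 13.05
eef_pos: [0.5129, 0.3225, 0.0437]
eef_rot: [0.18, 3.135, 0.003]
force: [-1.0, -0.4, -0.4]
opening: 0.8
time_s: 13.63
eef_pos: [0.5145, 0.324, 0.0473]
eef_rot: [0.18, 3.131, 0.008]
force: [0.6, -0.9, -1.1]
opening: 0.345
t 13.63 pos [0.5145 0.324  0.0473] jaw 1.456 open 0.345 F [ 0.6 -0.9 -1.1]
shift units [-0.023 -0.012 -0.023]
turn units [-0.038  0.045  0.009] yaw deg 0.1 j7 0.21
```

```bash
python3 -m inch '[[[0,0,0.1],[0,0,0]],[[0,0,0.2],[0,0,0]],[[0,0,0.25],[0,0,0]],[[0,0,0.25],[0,0,0]],[[0,0,0.25],[0,0,0]],[[0,0,0.25],[0,0,0]],[[0,0,0.2],[0,0,0]],[[0,0,0],[0,0,0]]]'
cat > scanpose.py <<'E'
from h import *
def sp(b,d=.075,tx=.012,tz=.039):
    x,y,w=b; X=-.0135-d*.7071-.0857+tx; Z=.0295+d*.7071-.0143+tz
    return [x+X*np.cos(w),y+X*np.sin(w),Z], w+np.pi/2
E
python3 -c "
from scanpose import *
p,w=sp([.6334,-.047,-.15]);print(p,w);goto(p,w)
for n in CP: cv2.imwrite(f'pics/{n}3.png',vision.camera(n)[:,:,::-1])"
```

```text
time_s: 14.3
eef_pos: [0.5102, 0.3226, 0.205]
eef_rot: [-0.175, -3.136, -0.002]
force: [0.4, 0.4, -1.3]
opening: 0.342
[np.float64(0.4947421598133339), np.float64(-0.026043917087896), 0.10723250000000001] 1.4207963267948966
t 14.30 pos [0.5102 0.3226 0.205 ] jaw 1.459 open 0.342 F [ 0.4  0.4 -1.3]
shift units [-0.155 -3.486 -0.978]
turn units [-0.013 -0.008 -0.321] yaw deg -2.2 j7 0.34
```

View pics/scene3.png

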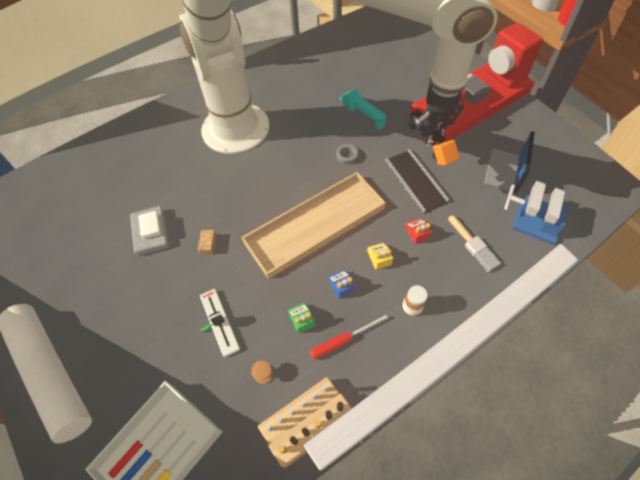

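View pics/top3.png

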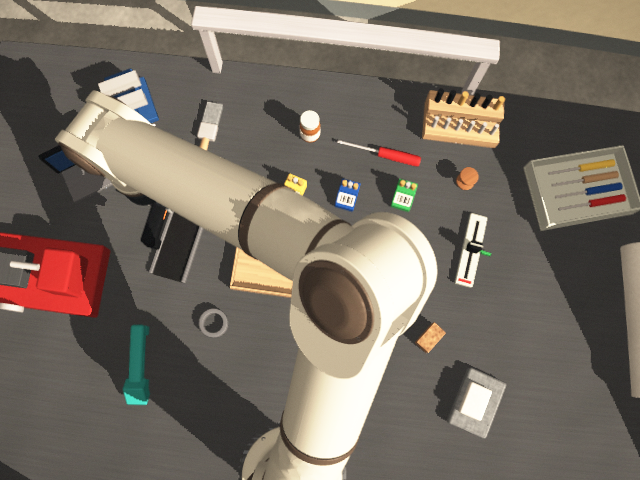

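```bash
python3 -m inch '[[[-0.015,-0.3,0],[0,0,-0.03]],[[-0.015,-0.38,0],[0,0,-0.03]],[[-0.015,-0.38,0],[0,0,-0.03]],[[-0.015,-0.38,0],[0,0,-0.03]],[[-0.015,-0.38,-0.1],[0,0,-0.03]],[[-0.015,-0.38,-0.1],[0,0,-0.03]],[[-0.015,-0.38,-0.1],[0,0,-0.03]],[[-0.015,-0.38,-0.1],[0,0,-0.03]],[[-0.015,-0.3,-0.1],[0,0,-0.03]],[[0,-0.1,-0.1],[0,0,0]],[[0,0,0],[0,0,0]]]'
cat > look2.py <<'E'
from h import *
import sys,pickle
G={"blue":[.6334,-.047,-.15],"red":[.6271,.2081,-.2726],"yellow":[.6277,.078,-.28],"green":[.6495,-.1764,-.158]}
def blocks(cs,cams=("scene","top"),z=0,guess=None):
    out={}
    for n in cams: cv2.imwrite(f"pics/last_{n}.png",vision.camera(n)[:,:,::-1])
    for c in cs:
        ms={};g=np.array((guess or G)[c])
        for n in cams:
            q=nets.cut_out(c+"_block",n); u=proj(n,[[g[0],g[1],.025+z]])[0]
            q=[d for d in q if np.hypot(*(np.array(d["extent"][:2])-u))<40]
            if q:
                d=min(q,key=lambda d:np.hypot(*(np.array(d["extent"][:2])-u))); 
                if d["mask"].sum()>300: ms[n]=d["mask"]
                print(c,n,"p %.2f"%d["p"],"off px",(np.array(d["extent"][:2])-u).round(1),int(d["mask"].sum()))
        if ms:
            x,e=min((fit(ms,BLOCK+[box(4,20,-18,18,40,56)],[g[0],g[1],g[2]+a],z) for a in(0,.3,-.3)),key=lambda r:r[1]); out[c]=x
            print(c,x.round(4),"moved mm",((x-g)[:2]*1000).round(1),"err",round(e,3),list(ms))
        else: print(c,"not seen")
    return out
if __name__=="__main__":
    blocks(sys.argv[1:])
E
python3 - <<'E'
from look2 import *; from scanpose import *
b=blocks(["blue"],("scene","top"))
for v in b.values():
    p,w=sp(v);print(p,w);goto(p,w)
p,w=sp(G["blue"]);goto(p,w)
E
```

```text
time_s: 15.32
eef_pos: [0.4779, -0.0299, 0.1247]
eef_rot: [-0.216, -3.105, 0.001]
force: [-0.8, 0.7, -1.9]
opening: 0.346
blue scene p 0.82 off px [-0.6  1.4] 543
blue [ 0.6332 -0.0456 -0.1476] moved mm [-0.2  1.4] err 0.068 ['scene']
[np.float64(0.4945113250178404), np.float64(-0.024951355736909618), 0.10723250000000001] 1.4231766822062453
t 15.52 pos [ 0.4808 -0.0237  0.1283] jaw 1.440 open 0.342 F [-0.1  0.9 -1.4]
shift units [ 0.138 -0.012 -0.21 ]
turn units [-0.033 -0.186 -0.139] yaw deg -1.0 j7 0.82
t 15.52 pos [ 0.4808 -0.0237  0.1283] jaw 1.440 open 0.342 F [-0.1  0.9 -1.4]
shift units [ 0.14  -0.023 -0.21 ]
turn units [-0.033 -0.186 -0.159] yaw deg -1.1 j7 0.82
```

View pics/last_scene.png

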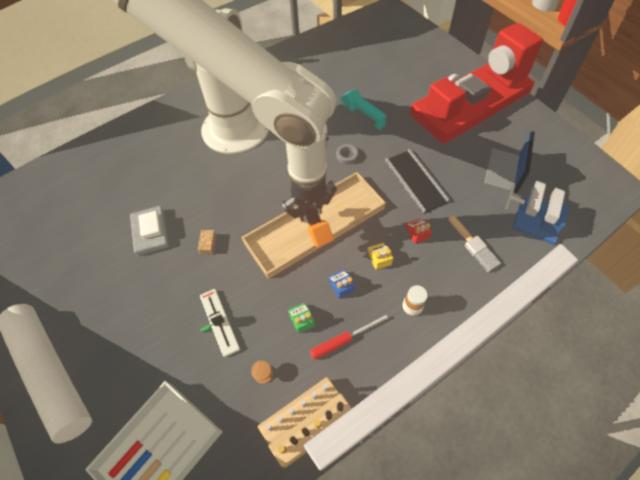

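```bash
python3 -m inch '[[[0.14,-0.015,-0.1],[-0.03,-0.18,-0.14]],[[0,0,-0.1],[0,0,0]],[[0,0,0],[0,0,0]]]'
python3 - <<'E'
from look2 import *; from scanpose import *
p,w=sp([.6333,-.046,-.149]);goto(p,w)
E
```

```text
time_s: 15.77
eef_pos: [0.4968, -0.0184, 0.11]
eef_rot: [0.217, 3.13, 0.004]
force: [-1.8, -0.0, -1.9]
opening: 0.34
t 15.77 pos [ 0.4968 -0.0184  0.11  ] jaw 1.433 open 0.340 F [-1.8 -0.  -1.9]
shift units [-0.022 -0.068 -0.028]
turn units [-0.02   0.037 -0.089] yaw deg -0.6 j7 0.77
```

```bash
python3 -m inch '[[[-0.02,-0.065,-0.02],[-0.02,0.03,-0.09]],[[0,0,0],[0,0,0]]]'
python3 - <<'E'
from look2 import *; from scanpose import *; from ov import overlay
p,w=sp([.6333,-.046,-.149]);goto(p,w)
s,r=st(); w=np.arctan2(r[1,1],r[0,1])
if w<0:w+=np.pi
w-=np.pi/2
P=s["eef_pos"]; o=P[:2]-.012*np.array([np.cos(w),np.sin(w)])
print("scanner",o,w)
im={n:vision.camera(n)[:,:,::-1] for n in CP}
parts=place(SCAN,o[0],o[1],w,P[2]-.039)
B=place(BLOCK,.6333,-.046,-.149)
a=overlay("scene",parts+B,im["scene"],(260,170,380,310),5)
cv2.imwrite("pics/h1.png",a)
E
```

```text
time_s: 15.93
eef_pos: [0.4944, -0.022, 0.1084]
eef_rot: [0.225, 3.133, 0.001]
force: [-0.9, 0.0, -1.0]
opening: 0.343
t 15.93 pos [ 0.4944 -0.022   0.1084] jaw 1.427 open 0.343 F [-0.9  0.  -1. ]
shift units [ 0.002 -0.032 -0.012]
turn units [-0.006  0.001 -0.045] yaw deg -0.3 j7 0.77
scanner [ 0.48251667 -0.02029633] -0.14357846581088696
```

View pics/h1.png

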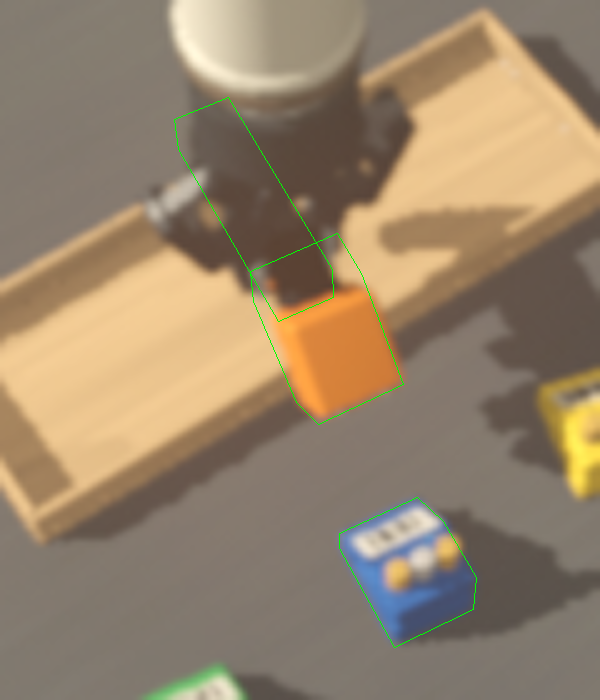

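```bash
python3 -m inch '[[[0,-0.03,0],[0,0,-0.04]],[[0,0,0],[0,0,0]],[[0,0,0],[0,0,0]],[[0,0,0],[0,0,0]],[[0,0,0],[0,0,0]],[[0,0,0],[0,0,0]],[[0,0,0],[0,0,0]],[[0,0,0],[0,0,0]],[[0,0,0],[0,0,0]],[[0,0,0],[0,0,0]],[[0,0,0],[0,0,0]],[[0,0,0],[0,0,0]]]'
python3 -m inch '[[[0,0,0],[0,0,0]],[[0,0,0],[0,0,0]],[[0,0,0],[0,0,0]],[[0,0,0],[0,0,0]],[[0,0,0],[0,0,0]],[[0,0,0],[0,0,0]],[[0,0,0],[0,0,0]],[[0,0,0],[0,0,0]],[[0,0,0],[0,0,0]],[[0,0,0],[0,0,0]],[[0,0,0],[0,0,0]],[[0,0,0],[0,0,0]]]'
python3 -m inch '[[[0,0,0],[0,0,0]],[[0,0,0],[0,0,0]],[[0,0,0],[0,0,0]],[[0,0,0],[0,0,0]],[[0,0,0],[0,0,0]],[[0,0,0],[0,0,0]],[[0,0,0],[0,0,0]],[[0,0,0],[0,0,0]]]'
python3 - <<'E'
from look2 import *; from scanpose import *
p,w=sp([.6333,-.046,-.149]);goto(p,w)
b=blocks(["blue","red"],("scene",))
p,w=sp(b["red"]);print(p);goto(p,w)
E
```

```text
time_s: 17.03
eef_pos: [0.4953, -0.025, 0.1101]
eef_rot: [0.234, 3.13, 0.003]
force: [-0.7, -0.9, -1.8]
opening: 0.341
time_s: 18.03
eef_pos: [0.4953, -0.0249, 0.1101]
eef_rot: [0.234, 3.13, 0.003]
force: [0.1, -0.0, -1.3]
opening: 0.34
time_s: 18.7
eef_pos: [0.4953, -0.0249, 0.1101]
eef_rot: [0.234, 3.13, 0.003]
force: [0.4, -0.1, -1.8]
opening: 0.345
t 18.70 pos [ 0.4953 -0.0249  0.1101] jaw 1.422 open 0.345 F [ 0.4 -0.1 -1.8]
shift units [-0.007 -0.003 -0.028]
turn units [-0.012  0.026  0.001] yaw deg 0.0 j7 0.77
blue scene p 0.96 off px [-0.2  2.7] 457
blue [ 0.6335 -0.0451 -0.2456] moved mm [0.1 1.9] err 0.114 ['scene']
red scene p 0.89 off px [1.6 4.7] 454
red [ 0.6298  0.21   -0.2745] moved mm [2.7 1.9] err 0.082 ['scene']
[np.float64(0.49481827860447036), np.float64(0.24801924834974404), 0.10723250000000001]
t 18.85 pos [ 0.4953 -0.0249  0.1101] jaw 1.422 open 0.345 F [-0.2  0.4 -2. ]
shift units [-0.005  2.73  -0.028]
turn units [-0.011  0.026 -1.045] yaw deg -7.2 j7 0.77
```

```bash
python3 -m inch '[[[0,0.25,0.1],[0,0,-0.1]],[[0,0.38,0.1],[0,0,-0.2]],[[0,0.38,0],[0,0,-0.2]],[[0,0.38,0],[0,0,-0.2]],[[0,0.38,0],[0,0,-0.2]],[[0,0.38,0],[0,0,-0.15]],[[0,0.3,-0.1],[0,0,0]],[[0,0.1,-0.1],[0,0,0]],[[0,0,0],[0,0,0]]]'
python3 - <<'E'
from scanpose import *
p,w=sp([.6285,.209,-.273]);goto(p,w)
E
```

```text
time_s: 19.6
eef_pos: [0.4942, 0.2385, 0.1111]
eef_rot: [0.46, 3.104, 0.008]
force: [0.5, 0.3, -1.7]
opening: 0.341
t 19.60 pos [0.4942 0.2385 0.1111] jaw 1.276 open 0.341 F [ 0.5  0.3 -1.7]
shift units [-0.007  0.083 -0.039]
turn units [-0.038  0.032  0.178] yaw deg 1.2 j7 0.18
```

```bash
python3 -m inch '[[[-0.005,0.075,-0.03],[-0.03,0.03,0.17]],[[0,0,0],[0,0,0]]]'
python3 - <<'E'
from look2 import *; from scanpose import *; from ov import overlay
b=blocks(["red"],("scene","top"))
p,w=sp([.6285,.209,-.273]);goto(p,w)
s,r=st(); w=np.arctan2(r[1,1],r[0,1])
if w<0:w+=np.pi
w-=np.pi/2
P=s["eef_pos"]; o=P[:2]-.012*np.array([np.cos(w),np.sin(w)])
im={n:cv2.imread(f"pics/last_{n}.png") for n in CP}
parts=place(SCAN,o[0],o[1],w,P[2]-.039)
B=place(BLOCK,.6285,.209,-.273)
a=overlay("scene",parts+B,im["scene"],(340,120,460,260),5)
cv2.imwrite("pics/h2.png",a)
E
```

```text
time_s: 19.77
eef_pos: [0.4928, 0.2472, 0.1079]
eef_rot: [-0.423, -3.112, -0.001]
force: [-0.3, 0.0, -2.1]
opening: 0.34
red scene p 0.81 off px [-0.3  5.2] 489
red top p 0.62 off px [  5.1 -10.4] 50
red [ 0.6286  0.2092 -0.2582] moved mm [1.5 1.1] err 0.066 ['scene']
t 19.97 pos [0.4941 0.2441 0.1082] jaw 1.296 open 0.343 F [ 0.1 -0.4 -2.5]
shift units [-0.007  0.027 -0.009]
turn units [0.011 0.002 0.019] yaw deg 0.1 j7 0.18
```

View pics/h2.png

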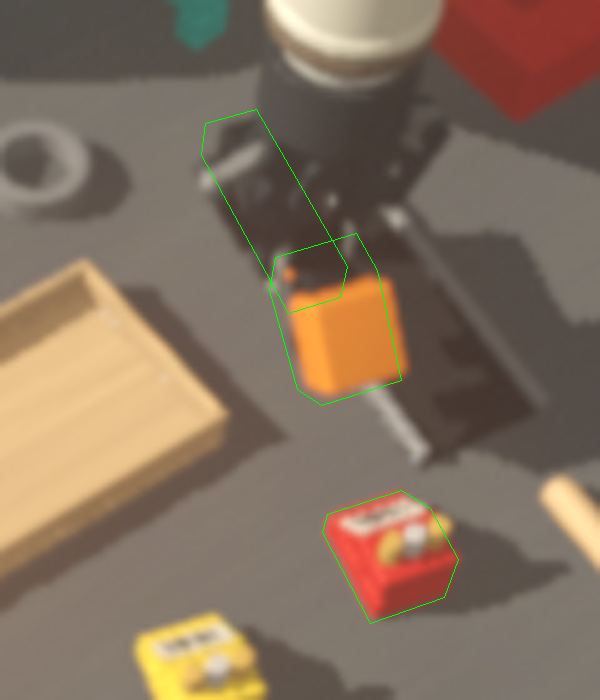

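```bash
python3 -m inch '[[[-0.005,0.02,0],[0,0,0]],[[0,0,0],[0,0,0]],[[0,0,0],[0,0,0]],[[0,0,0],[0,0,0]],[[0,0,0],[0,0,0]],[[0,0,0],[0,0,0]],[[0,0,0],[0,0,0]],[[0,0,0],[0,0,0]],[[0,0,0],[0,0,0]],[[0,0,0],[0,0,0]],[[0,0,0],[0,0,0]],[[0,0,0],[0,0,0]]]'
python3 -m inch '[[[0,0,0],[0,0,0]],[[0,0,0],[0,0,0]],[[0,0,0],[0,0,0]],[[0,0,0],[0,0,0]],[[0,0,0],[0,0,0]],[[0,0,0],[0,0,0]],[[0,0,0],[0,0,0]],[[0,0,0],[0,0,0]],[[0,0,0],[0,0,0]],[[0,0,0],[0,0,0]],[[0,0,0],[0,0,0]],[[0,0,0],[0,0,0]]]'
python3 -m inch '[[[0,0,0],[0,0,0]],[[0,0,0],[0,0,0]],[[0,0,0],[0,0,0]],[[0,0,0],[0,0,0]],[[0,0,0],[0,0,0]],[[0,0,0],[0,0,0]],[[0,0,0],[0,0,0]],[[0,0,0],[0,0,0]]]'
python3 - <<'E'
from look2 import *; from scanpose import *
b=blocks(["red","yellow"],("scene",))
p,w=sp([.6285,.209,-.273]);goto(p,w)
p,w=sp(b["yellow"]);print(p);goto(p,w)
p,w=sp(G["yellow"]);print(p)
E
```

```text
time_s: 20.97
eef_pos: [0.4956, 0.2415, 0.1089]
eef_rot: [0.443, 3.108, -0.005]
force: [0.2, -0.4, -1.0]
opening: 0.343
time_s: 21.97
eef_pos: [0.4954, 0.2417, 0.1089]
eef_rot: [0.442, 3.108, -0.005]
force: [0.2, 0.5, -1.8]
opening: 0.346
time_s: 22.63
eef_pos: [0.4955, 0.2417, 0.1089]
eef_rot: [0.442, 3.108, -0.005]
force: [-0.0, -0.2, -1.9]
opening: 0.348
red scene p 0.97 off px [0.5 4.7] 472
red [ 0.6297  0.2093 -0.2759] moved mm [2.6 1.2] err 0.068 ['scene']
yellow scene p 0.57 off px [1.9 1.5] 464
yellow [ 0.6282  0.0804 -0.2992] moved mm [0.5 2.4] err 0.072 ['scene']
t 22.78 pos [0.4954 0.2417 0.1089] jaw 1.288 open 0.343 F [ 0.4  0.7 -1.7]
shift units [-0.02   0.051 -0.016]
turn units [0.028 0.015 0.08 ] yaw deg 0.6 j7 0.18
[np.float64(0.49422482509124555), np.float64(0.12172725209483279), 0.10723250000000001]
t 22.78 pos [0.4954 0.2417 0.1089] jaw 1.288 open 0.343 F [ 0.4  0.7 -1.7]
shift units [-0.012 -1.2   -0.016]
turn units [ 0.029  0.014 -0.138] yaw deg -0.9 j7 0.18
[np.float64(0.4929287932470849), np.float64(0.11675404348726708), 0.10723250000000001]
```

```bash
python3 -m inch '[[[-0.02,0.055,-0.01],[0.03,0,0.08]],[[0,0,0],[0,0,0]],[[0,0,0],[0,0,0]],[[0,0,0],[0,0,0]]]'
python3 - <<'E'
from scanpose import *
p,w=sp([.629,.2092,-.275]);goto(p,w)
E
```

```text
time_s: 23.12
eef_pos: [0.4931, 0.248, 0.1078]
eef_rot: [0.425, 3.111, 0.002]
force: [0.2, 0.8, -1.8]
opening: 0.338
t 23.12 pos [0.4931 0.248  0.1078] jaw 1.299 open 0.338 F [ 0.2  0.8 -1.8]
shift units [ 0.009 -0.007 -0.006]
turn units [-0.007  0.015 -0.028] yaw deg -0.2 j7 0.18
```

```bash
python3 -m inch '[[[0,0,0],[0,0,0]],[[0,0,0],[0,0,0]],[[0,0,0],[0,0,0]],[[0,0,0],[0,0,0]],[[0,0,0],[0,0,0]],[[0,0,0],[0,0,0]],[[0,0,0],[0,0,0]],[[0,0,0],[0,0,0]],[[0,0,0],[0,0,0]],[[0,0,0],[0,0,0]],[[0,0,0],[0,0,0]],[[0,0,0],[0,0,0]]]'
python3 -m inch '[[[0,0,0],[0,0,0]],[[0,0,0],[0,0,0]],[[0,0,0],[0,0,0]],[[0,0,0],[0,0,0]],[[0,0,0],[0,0,0]],[[0,0,0],[0,0,0]],[[0,0,0],[0,0,0]],[[0,0,0],[0,0,0]],[[0,0,0],[0,0,0]],[[0,0,0],[0,0,0]],[[0,0,0],[0,0,0]],[[0,0,0],[0,0,0]]]'
python3 -m inch '[[[0,0,0],[0,0,0]],[[0,0,0],[0,0,0]],[[0,0,0],[0,0,0]],[[0,0,0],[0,0,0]]]'
python3 - <<'E'
from scanpose import *
p,w=sp([.629,.2092,-.275]);goto(p,w)
p,w=sp([.628,.0793,-.288]);print(p);goto(p,w)
E
```

```text
time_s: 24.12
eef_pos: [0.4932, 0.2477, 0.1078]
eef_rot: [0.426, 3.111, 0.001]
force: [-0.5, 0.4, -1.2]
opening: 0.345
time_s: 25.12
eef_pos: [0.4933, 0.2478, 0.1078]
eef_rot: [0.426, 3.111, 0.001]
force: [0.3, 0.6, -1.9]
opening: 0.343
time_s: 25.45
eef_pos: [0.4933, 0.2478, 0.1078]
eef_rot: [0.426, 3.111, 0.001]
force: [-0.1, -0.9, -1.9]
opening: 0.343
t 25.45 pos [0.4933 0.2478 0.1078] jaw 1.299 open 0.343 F [-0.1 -0.9 -1.9]
shift units [ 0.008 -0.005 -0.006]
turn units [-0.005  0.015 -0.025] yaw deg -0.2 j7 0.18
[np.float64(0.49354313494359703), np.float64(0.1191309615180733), 0.10723250000000001]
t 25.45 pos [0.4933 0.2478 0.1078] jaw 1.299 open 0.343 F [-0.1 -0.9 -1.9]
shift units [ 0.003 -1.286 -0.006]
turn units [-0.005  0.015 -0.133] yaw deg -0.9 j7 0.18
```

```bash
python3 -m inch '[[[0,-0.2,0],[0,0,-0.02]],[[0,-0.3,0],[0,0,-0.03]],[[0,-0.3,0],[0,0,-0.03]],[[0,-0.25,0],[0,0,-0.02]],[[0,-0.15,0],[0,0,0]],[[0,0,0],[0,0,0]],[[0,0,0],[0,0,0]]]'
python3 - <<'E'
from scanpose import *
p,w=sp([.628,.0793,-.288]);goto(p,w)
E
```

```text
time_s: 26.03
eef_pos: [0.4921, 0.1258, 0.1086]
eef_rot: [0.439, 3.109, 0.006]
force: [-0.2, -0.2, -1.7]
opening: 0.344
t 26.03 pos [0.4921 0.1258 0.1086] jaw 1.290 open 0.344 F [-0.2 -0.2 -1.7]
shift units [ 0.014 -0.067 -0.013]
turn units [-0.031  0.023 -0.061] yaw deg -0.4 j7 0.37
```

```bash
python3 -m inch '[[[0.014,-0.065,-0.01],[-0.03,0.02,-0.06]],[[0,0,0],[0,0,0]],[[0,0,0],[0,0,0]]]'
python3 - <<'E'
from look2 import *; from scanpose import *; from ov import overlay
p,w=sp([.628,.0793,-.288]);goto(p,w)
b=blocks(["yellow"],("scene","top"))
s,r=st(); w=np.arctan2(r[1,1],r[0,1])
if w<0:w+=np.pi
w-=np.pi/2
P=s["eef_pos"]; o=P[:2]-.012*np.array([np.cos(w),np.sin(w)])
im={n:cv2.imread(f"pics/last_{n}.png") for n in CP}
parts=place(SCAN,o[0],o[1],w,P[2]-.039)
B=place(BLOCK,.628,.0793,-.288)
a=overlay("scene",parts+B,im["scene"],(300,140,420,280),5)
cv2.imwrite("pics/h3.png",a)
E
```

```text
time_s: 26.28
eef_pos: [0.494, 0.121, 0.108]
eef_rot: [0.449, 3.108, 0.002]
force: [0.2, 1.0, -1.5]
opening: 0.343
t 26.28 pos [0.494 0.121 0.108] jaw 1.284 open 0.343 F [ 0.2  1.  -1.5]
shift units [-0.004 -0.019 -0.007]
turn units [-0.011  0.01  -0.01 ] yaw deg -0.1 j7 0.37
yellow scene p 0.97 off px [0.  1.8] 420
yellow top p 0.56 off px [ 6.7 -8.5] 71
yellow [ 0.6267  0.0802 -0.3379] moved mm [-1.   2.2] err 0.164 ['scene']
```

View pics/h3.png

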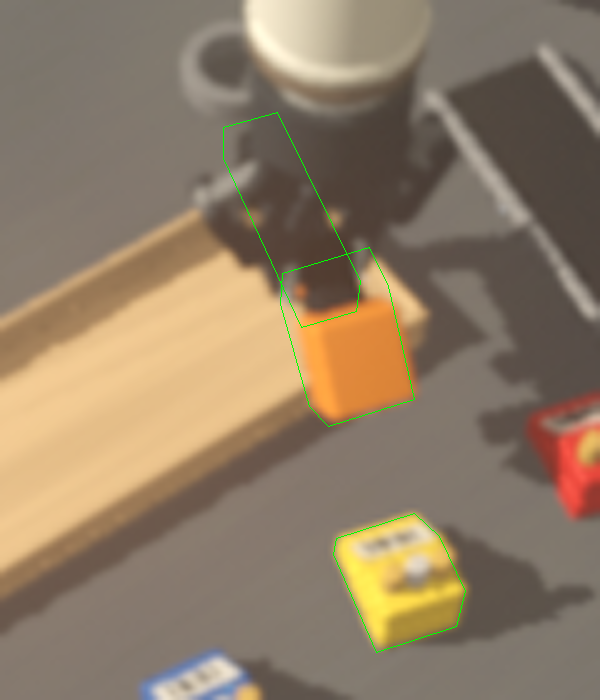

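Aligned to a pixel. Hold.

```bash

python3 -m inch '[[[0,0,0],[0,0,0]],[[0,0,0],[0,0,0]],[[0,0,0],[0,0,0]],[[0,0,0],[0,0,0]],[[0,0,0],[0,0,0]],[[0,0,0],[0,0,0]],[[0,0,0],[0,0,0]],[[0,0,0],[0,0,0]],[[0,0,0],[0,0,0]],[[0,0,0],[0,0,0]],[[0,0,0],[0,0,0]],[[0,0,0],[0,0,0]]]'
python3 -m inch '[[[0,0,0],[0,0,0]],[[0,0,0],[0,0,0]],[[0,0,0],[0,0,0]],[[0,0,0],[0,0,0]],[[0,0,0],[0,0,0]],[[0,0,0],[0,0,0]],[[0,0,0],[0,0,0]],[[0,0,0],[0,0,0]],[[0,0,0],[0,0,0]],[[0,0,0],[0,0,0]],[[0,0,0],[0,0,0]],[[0,0,0],[0,0,0]]]'
python3 -m inch '[[[0,0,0],[0,0,0]],[[0,0,0],[0,0,0]],[[0,0,0],[0,0,0]],[[0,0,0],[0,0,0]],[[0,0,0],[0,0,0]]]'
python3 - <<'E'
from look2 import *; from scanpose import *
p,w=sp([.628,.0793,-.288]);goto(p,w)
b=blocks(["yellow","green"],("scene","top"))
p,w=sp(b["green"]);print(p);goto(p,w)
E
```

```text
time_s: 27.48
eef_pos: [0.4935, 0.1223, 0.108]
eef_rot: [0.445, 3.109, 0.003]
force: [-0.5, 0.0, -0.9]
opening: 0.343
time_s: 28.48
eef_pos: [0.4935, 0.1223, 0.1079]
eef_rot: [0.445, 3.109, 0.003]
force: [0.2, -0.1, -1.6]
opening: 0.342
time_s: 28.9
eef_pos: [0.4935, 0.1223, 0.1079]
eef_rot: [0.445, 3.109, 0.003]
force: [-0.6, -0.6, -2.3]
opening: 0.34
t 28.90 pos [0.4935 0.1223 0.1079] jaw 1.287 open 0.340 F [-0.6 -0.6 -2.3]
shift units [ 0.001 -0.032 -0.007]
turn units [-0.013  0.009 -0.032] yaw deg -0.2 j7 0.37
yellow scene p 0.93 off px [1.  2.3] 477
yellow [ 0.6273  0.0803 -0.2971] moved mm [-0.4  2.3] err 0.053 ['scene']
green scene p 0.73 off px [1.9 4.2] 510
green top p 0.95 off px [-2.   2.5] 487
green [ 0.6504 -0.1759 -0.1841] moved mm [0.9 0.5] err 0.158 ['scene', 'top']
[np.float64(0.5125151862418516), np.float64(-0.15021516296577028), 0.10723250000000001]
t 29.20 pos [0.4935 0.1223 0.1079] jaw 1.287 open 0.342 F [-0.2 -0.5 -1.3]
shift units [ 0.19  -2.725 -0.007]
turn units [-0.014  0.008  0.833] yaw deg 5.7 j7 0.37
```

```bash
python3 -m inch '[[[0,-0.25,0.1],[0,0,0.1]],[[0,-0.38,0.1],[0,0,0.1]],[[0.02,-0.38,0.05],[0,0,0.12]],[[0.03,-0.38,0],[0,0,0.12]],[[0.03,-0.38,0],[0,0,0.12]],[[0.04,-0.38,-0.05],[0,0,0.12]],[[0.04,-0.32,-0.1],[0,0,0.1]],[[0.02,-0.15,-0.1],[0,0,0.05]],[[0,0,0],[0,0,0]],[[0,0,0],[0,0,0]]]'
python3 - <<'E'
from scanpose import *
p,w=sp([.650,-.176,-.17]);print(p);goto(p,w)
E
```

```text
time_s: 30.03
eef_pos: [0.5105, -0.1496, 0.1102]
eef_rot: [0.272, 3.125, 0.006]
force: [-0.1, 0.1, -1.1]
opening: 0.345
[np.float64(0.511788984174355), np.float64(-0.15227513623446248), 0.10723250000000001]
t 30.03 pos [ 0.5105 -0.1496  0.1102] jaw 1.397 open 0.345 F [-0.1  0.1 -1.1]
shift units [ 0.013 -0.027 -0.029]
turn units [-0.031  0.044  0.033] yaw deg 0.2 j7 1.0
```

```bash
python3 -m inch '[[[0.01,-0.025,-0.025],[-0.03,0.03,0.03]],[[0,0,0],[0,0,0]],[[0,0,0],[0,0,0]]]'
python3 - <<'E'
from look2 import *; from scanpose import *; from ov import overlay
g=[.650,-.176,-.17]
b=blocks(["green"],("scene","top"))
p,w=sp(g);goto(p,w)
s,r=st(); w=np.arctan2(r[1,1],r[0,1])
if w<0:w+=np.pi
w-=np.pi/2
P=s["eef_pos"]; o=P[:2]-.012*np.array([np.cos(w),np.sin(w)])
im={n:cv2.imread(f"pics/last_{n}.png") for n in CP}
parts=place(SCAN,o[0],o[1],w,P[2]-.039)
B=place(BLOCK,*g)
a=overlay("scene",parts+B,im["scene"],(220,200,340,340),5)
c=overlay("top",B,im["top"],(370,160,430,230),5);c=cv2.copyMakeBorder(c,0,350,0,0,cv2.BORDER_CONSTANT)
cv2.imwrite("pics/h4.png",np.hstack([a,c[:700]]))
E
```

```text
time_s: 30.28
eef_pos: [0.5116, -0.1491, 0.1082]
eef_rot: [0.262, 3.129, 0.002]
force: [-0.6, 0.6, -1.5]
opening: 0.345
green scene p 0.81 off px [2.4 3.5] 536
green [ 0.6496 -0.1749 -0.1999] moved mm [0.1 1.5] err 0.056 ['scene']
t 30.48 pos [ 0.5116 -0.1496  0.1082] jaw 1.404 open 0.342 F [-0.5 -0.3 -1.8]
shift units [ 0.002 -0.026 -0.009]
turn units [-0.006  0.016 -0.023] yaw deg -0.2 j7 1.0
```

View pics/h4.png

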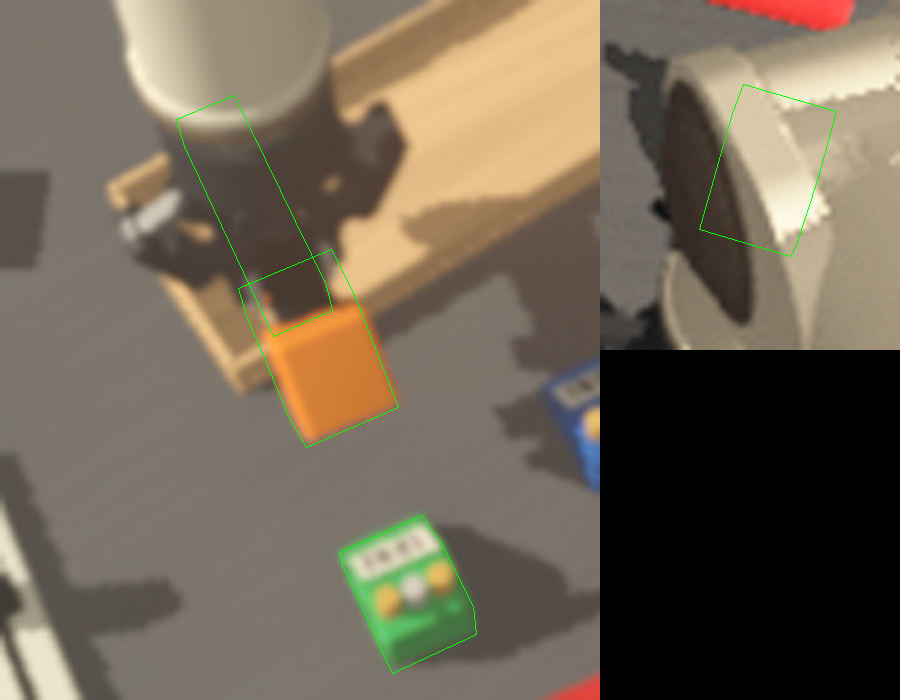

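```bash

python3 -m inch '[[[0,0,0],[0,0,0]],[[0,0,0],[0,0,0]],[[0,0,0],[0,0,0]],[[0,0,0],[0,0,0]],[[0,0,0],[0,0,0]],[[0,0,0],[0,0,0]],[[0,0,0],[0,0,0]],[[0,0,0],[0,0,0]],[[0,0,0],[0,0,0]],[[0,0,0],[0,0,0]],[[0,0,0],[0,0,0]],[[0,0,0],[0,0,0]]]'
python3 -m inch '[[[0,0,0],[0,0,0]],[[0,0,0],[0,0,0]],[[0,0,0],[0,0,0]],[[0,0,0],[0,0,0]],[[0,0,0],[0,0,0]],[[0,0,0],[0,0,0]],[[0,0,0],[0,0,0]],[[0,0,0],[0,0,0]],[[0,0,0],[0,0,0]],[[0,0,0],[0,0,0]],[[0,0,0],[0,0,0]],[[0,0,0],[0,0,0]]]'
python3 -m inch '[[[0,0,0],[0,0,0]],[[0,0,0],[0,0,0]],[[0,0,0],[0,0,0]],[[0,0,0],[0,0,0]],[[0,0,0],[0,0,0]]]'
python3 - <<'E'
from look2 import *; from scanpose import *; from ov import overlay
p,w=sp([.650,-.176,-.17]);goto(p,w)
b=blocks(["green"],("scene",))
q=nets.cut_out("dock","scene")
for d in q: print(d["p"],d["extent"].round() if hasattr(d["extent"],"round") else d["extent"],d["mask"].sum())
m=[d["mask"] for d in q if abs(d["extent"][0]-418)<25 and abs(d["extent"][1]-181)<25]
if m: x,e=fit({"scene":m[0]},[box(-105,105,-43,43,0,8),box(-105,105,35,43,8,14),box(-105,105,-43,-35,8,14)],[.49,.325,-.13]);print(x,e)
else: x=[.49,.325,-.13]
im=cv2.imread("pics/last_scene.png");a=overlay("scene",place([box(-105,105,-43,43,0,8),box(-105,105,-43,43,0,14)],*x),im,(375,130,465,220),6);cv2.imwrite("pics/d1.png",a)
goto([.5145,.324,.2],1.456)
E
```

```text
time_s: 31.48
eef_pos: [0.5119, -0.1486, 0.1087]
eef_rot: [0.259, 3.128, 0.001]
force: [0.5, -0.0, -1.8]
opening: 0.338
time_s: 32.48
eef_pos: [0.5118, -0.1486, 0.1087]
eef_rot: [0.259, 3.128, 0.001]
force: [-1.9, 0.9, -1.4]
opening: 0.346
time_s: 32.9
eef_pos: [0.5119, -0.1486, 0.1087]
eef_rot: [0.259, 3.128, 0.001]
force: [0.2, 0.8, -2.0]
opening: 0.343
t 32.90 pos [ 0.5119 -0.1486  0.1087] jaw 1.405 open 0.343 F [ 0.2  0.8 -2. ]
shift units [-0.001 -0.037 -0.015]
turn units [-0.002  0.02  -0.039] yaw deg -0.3 j7 1.0
green scene p 0.81 off px [1.5 3.2] 476
green [ 0.6498 -0.1755 -0.2197] moved mm [0.3 0.9] err 0.094 ['scene']
0.63 [415.9, 180.4, 66.5, 65.5] 1911
0.29 [415.4, 299.3, 25.9, 24.8] 525
0.28 [217.1, 321.2, 19.2, 13.0] 164
[ 0.49696513  0.32289376 -0.15951435] 0.0373544289510676
t 33.05 pos [ 0.5119 -0.1486  0.1087] jaw 1.405 open 0.341 F [ 0.1  0.5 -2. ]
shift units [0.026 4.726 0.913]
turn units [-0.003  0.021  0.421] yaw deg 2.9 j7 1.0
```

View pics/d1.png

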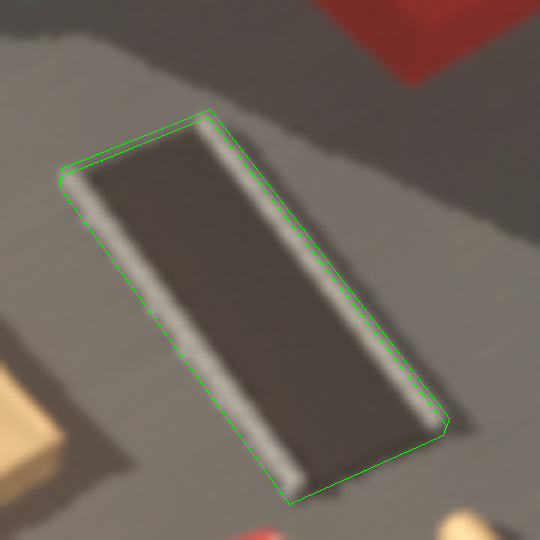

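```bash
python3 -m inch '[[[0,0.1,0.25],[0,0,0.03]],[[0,0.3,0.25],[0,0,0.03]],[[0,0.35,0.15],[0,0,0.03]],[[0,0.4,0],[0,0,0.03]],[[0,0.4,0],[0,0,0.03]],[[0,0.4,0],[0,0,0.03]],[[0,0.4,0],[0,0,0.03]],[[0,0.4,0],[0,0,0.03]],[[0,0.4,0],[0,0,0.03]],[[0,0.4,0],[0,0,0.03]],[[0,0.4,0],[0,0,0.03]],[[0,0.35,0],[0,0,0.03]]]'
python3 - <<'E'
from h import *
goto([.513,.3235,.12],1.45)
E
```

```text
time_s: 34.05
eef_pos: [0.5095, 0.2859, 0.1759]
eef_rot: [0.231, 3.129, -0.006]
force: [0.2, -0.6, -1.3]
opening: 0.342
t 34.05 pos [0.5095 0.2859 0.1759] jaw 1.424 open 0.342 F [ 0.2 -0.6 -1.3]
shift units [ 0.035  0.376 -0.559]
turn units [0.031 0.029 0.219] yaw deg 1.5 j7 0.32
```

```bash
python3 -m inch '[[[0.02,0.2,0],[0.03,0.03,0.2]],[[0,0,-0.2],[0,0,0]],[[0,0,-0.2],[0,0,0]],[[0,0,-0.1],[0,0,0]],[[0,0,0],[0,0,0]]]'
python3 - <<'E'
from h import *
goto([.513,.3235,.07],1.45)
E
```

```text
time_s: 34.47
eef_pos: [0.5068, 0.3234, 0.127]
eef_rot: [0.163, 3.136, 0.018]
force: [0.3, -0.8, -2.0]
opening: 0.343
t 34.47 pos [0.5068 0.3234 0.127 ] jaw 1.467 open 0.343 F [ 0.3 -0.8 -2. ]
shift units [ 0.062  0.001 -0.57 ]
turn units [-0.097  0.018 -0.142] yaw deg -1.0 j7 0.28
```

```bash
python3 -m inch '[[[0.06,0,-0.15],[-0.09,0.02,-0.14]],[[0,0,-0.2],[0,0,0]],[[0,0,-0.15],[0,0,0]],[[0,0,-0.05],[0,0,0]],[[0,0,0],[0,0,0]]]'
python3 - <<'E'
from h import *
goto([.513,.3235,.048],1.45)
E
```

```text
time_s: 34.88
eef_pos: [0.5147, 0.3215, 0.0719]
eef_rot: [0.196, 3.134, -0.0]
force: [-0.3, 0.5, -1.9]
opening: 0.343
t 34.88 pos [0.5147 0.3215 0.0719] jaw 1.446 open 0.343 F [-0.3  0.5 -1.9]
shift units [-0.017  0.02  -0.239]
turn units [0.001 0.008 0.034] yaw deg 0.2 j7 0.22
```

```bash
python3 -m inch '[[[-0.015,0.02,-0.08],[0,0,0.03]],[[0,0,-0.08],[0,0,0]],[[0,0,-0.05],[0,0,0]],[[0,0,0],[0,0,0]]]'
python3 - <<'E'
from h import *
goto([.513,.3235,.0465],1.45)
E
```

```text
time_s: 35.22
eef_pos: [0.5145, 0.3234, 0.0514]
eef_rot: [0.192, 3.132, 0.002]
force: [-0.4, -1.2, -1.6]
opening: 0.345
t 35.22 pos [0.5145 0.3234 0.0514] jaw 1.448 open 0.345 F [-0.4 -1.2 -1.6]
shift units [-0.015  0.001 -0.049]
turn units [-0.01   0.029  0.016] yaw deg 0.1 j7 0.2
```

```bash
python3 -m inch '[[[0,0,-0.035],[0,0.02,0]],[[0,0,-0.02],[0,0,0]],[[0,0,0],[0,0,0]]]'
python3 - <<'E'
from h import *
goto([.513,.3235,.0465],1.45)
E
```

```text
time_s: 35.47
eef_pos: [0.5149, 0.3239, 0.0465]
eef_rot: [0.192, 3.134, 0.002]
force: [1.1, 0.3, -1.9]
opening: 0.345
t 35.47 pos [0.5149 0.3239 0.0465] jaw 1.448 open 0.345 F [ 1.1  0.3 -1.9]
shift units [-0.019 -0.004 -0.   ]
turn units [-0.012  0.017  0.015] yaw deg 0.1 j7 0.2
```

```bash
python3 -m inch '[[[0,0,-0.02],[0,0,0]],[[0,0,0],[0,0,0]],[[0,0,0],[0,0,0]]]'
```

```text
time_s: 35.72
eef_pos: [0.5155, 0.3246, 0.0477]
eef_rot: [0.192, 3.131, 0.002]
force: [1.3, 0.0, -1.6]
opening: 0.339
```

```bash
python3 -m inch '[[[0,0,-0.025],[0,0,0]],[[0,0,-0.015],[0,0,0]]]'; python3 -m inch '[[[0,0,0],[0,0,0]],[[0,0,0],[0,0,0]],[[0,0,0],[0,0,0]],[[0,0,0],[0,0,0]]]' 0.2; python3 -m inch '[[[0,0,0.2],[0,0,0]],[[0,0,0.3],[0,0,0]],[[0,0,0.3],[0,0,0]],[[0,0,0.3],[0,0,0]],[[0,0,0.1],[0,0,0]]]'
python3 - <<'E'
from look2 import *
from ov import overlay
b=blocks(["red"],("scene",))
im=cv2.imread("pics/last_scene.png");a=overlay("scene",place(SCAN,.5025,.3235,-.12,.008),im,(375,130,465,250),6);cv2.imwrite("pics/d2.png",a[:600])
x,y,w=b["red"]; goto([x+.012*np.cos(w),y+.012*np.sin(w),.15],w+np.pi/2)
E
```

```text
time_s: 35.88
eef_pos: [0.516, 0.3251, 0.0463]
eef_rot: [0.192, 3.129, 0.001]
force: [-6.0, -6.4, 19.8]
opening: 0.344
time_s: 36.22
eef_pos: [0.5168, 0.326, 0.0469]
eef_rot: [0.192, 3.127, 0.004]
force: [0.5, 0.0, -0.6]
opening: 0.802
time_s: 36.63
eef_pos: [0.5133, 0.3237, 0.1652]
eef_rot: [-0.191, -3.134, 0.003]
force: [1.0, 0.4, -0.2]
opening: 0.8
red scene p 0.63 off px [0.9 5.7] 460
red [ 0.6295  0.209  -0.3358] moved mm [2.4 0.9] err 0.083 ['scene']
t 36.73 pos [0.5133 0.3229 0.1634] jaw 1.448 open 0.799 F [ 0.3 -0.3  0.2]
shift units [ 1.275 -1.179 -0.134]
turn units [ 0.022 -0.018 -1.779] yaw deg -12.2 j7 0.3
```

View pics/d2.png

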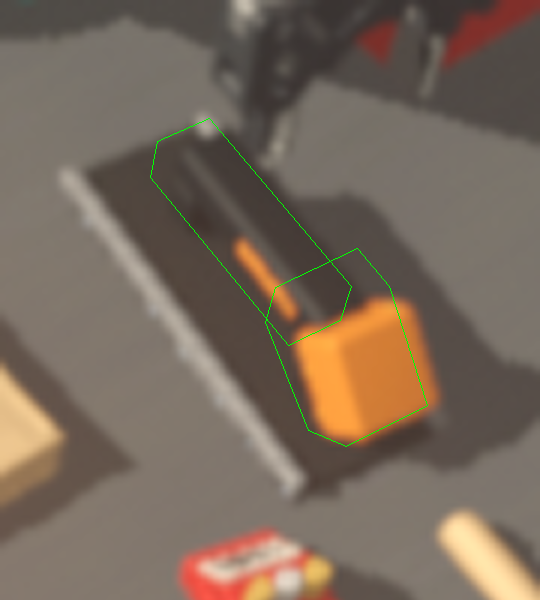

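```bash
python3 -m inch '[[[0.2,-0.2,0],[0,0,-0.2]],[[0.25,-0.23,0],[0,0,-0.25]],[[0.25,-0.23,0],[0,0,-0.25]],[[0.25,-0.23,0],[0,0,-0.25]],[[0.2,-0.2,0],[0,0,-0.2]],[[0.05,-0.05,-0.1],[0,0,0]],[[0,0,0],[0,0,0]]]' 0.08
cat > bl.py <<'E'
from h import *
import sys
def grasp(b,z=.028):
    x,y,w=b; return [x+.012*np.cos(w),y+.012*np.sin(w),z],w+np.pi/2
if __name__=="__main__":
    a=list(map(float,sys.argv[1:])); p,w=grasp(a[:3],a[3]); print(np.round(p,4)); goto(p,w)
E
python3 bl.py .629 .209 -.28 .1
```

```text
time_s: 37.32
eef_pos: [0.6318, 0.2014, 0.1412]
eef_rot: [-0.407, -3.104, 0.015]
force: [-1.7, 1.0, -0.3]
opening: 0.919
[0.6405 0.2057 0.1   ]
t 37.32 pos [0.6318 0.2014 0.1412] jaw 1.310 open 0.919 F [-1.7  1.  -0.3]
shift units [ 0.087  0.043 -0.412]
turn units [ 0.065 -0.101 -0.162] yaw deg -1.1 j7 0.45
```

```bash
python3 -m inch '[[[0.085,0.04,-0.15],[0.06,-0.1,-0.16]],[[0,0,-0.2],[0,0,0]],[[0,0,0],[0,0,0]]]' 0.08
python3 bl.py .629 .209 -.28 .028
python3 - <<'E'
from look2 import *
im=vision.camera("scene")[:,:,::-1]; cv2.imwrite("pics/r1.png",cv2.resize(im[150:270,370:490],None,fx=5,fy=5,interpolation=cv2.INTER_CUBIC))
E
```

```text
time_s: 37.57
eef_pos: [0.6376, 0.2053, 0.1008]
eef_rot: [-0.438, -3.106, 0.003]
force: [-1.0, 0.4, -1.3]
opening: 0.918
[0.6405 0.2057 0.028 ]
t 37.57 pos [0.6376 0.2053 0.1008] jaw 1.290 open 0.918 F [-1.   0.4 -1.3]
shift units [ 0.029  0.004 -0.728]
turn units [ 0.011 -0.043  0.003] yaw deg 0.0 j7 0.41
```

View pics/r1.png

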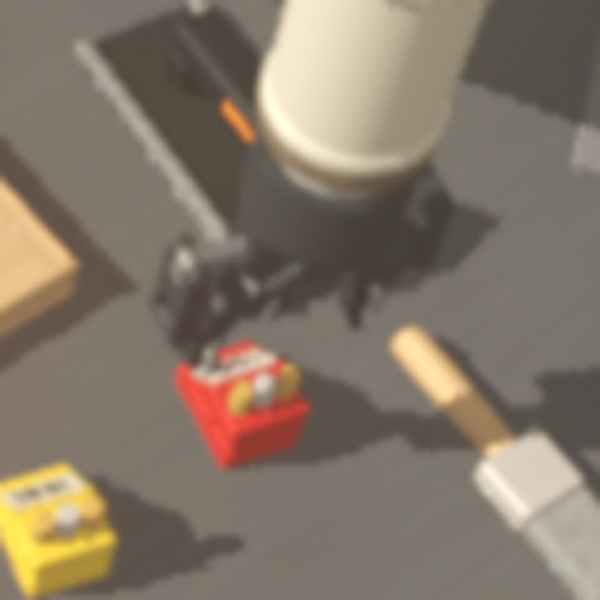

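```bash
python3 -m inch '[[[0.03,0,-0.15],[0,-0.04,0]],[[0,0,-0.25],[0,0,0]],[[0,0,-0.2],[0,0,0]],[[0,0,-0.08],[0,0,0]],[[0,0,0],[0,0,0]]]' 0.08
python3 bl.py .629 .209 -.28 .028
```

```text
time_s: 38.03
eef_pos: [0.6391, 0.2132, 0.0349]
eef_rot: [0.423, 3.109, 0.007]
force: [-0.3, 0.0, -0.5]
opening: 0.922
[0.6405 0.2057 0.028 ]
t 38.03 pos [0.6391 0.2132 0.0349] jaw 1.300 open 0.922 F [-0.3  0.  -0.5]
shift units [ 0.015 -0.076 -0.069]
turn units [-0.033  0.034 -0.078] yaw deg -0.5 j7 0.36
```

```bash
python3 -m inch '[[[0.015,-0.07,-0.06],[-0.03,0.03,-0.07]],[[0,0,-0.02],[0,0,0]]]' 0.08; python3 -m inch '[[[0,0,0],[0,0,0]],[[0,0,0],[0,0,0]],[[0,0,0],[0,0,0]],[[0,0,0],[0,0,0]],[[0,0,0],[0,0,0]],[[0,0,0],[0,0,0]]]' 0.9 50
python3 bl.py .629 .209 -.28 .028
```

```text
time_s: 38.2
eef_pos: [0.6405, 0.2075, 0.028]
eef_rot: [0.434, 3.111, 0.002]
force: [-0.2, -1.1, -1.4]
opening: 0.92
time_s: 38.7
eef_pos: [0.6425, 0.2069, 0.0313]
eef_rot: [0.436, 3.106, 0.003]
force: [-0.4, -0.1, -3.7]
opening: 0.508
[0.6405 0.2057 0.028 ]
t 38.70 pos [0.6425 0.2069 0.0313] jaw 1.292 open 0.508 F [-0.4 -0.1 -3.7]
shift units [-0.019 -0.012 -0.033]
turn units [-0.01   0.042 -0.008] yaw deg -0.1 j7 0.36
```

```bash
python3 -m inch '[[[0,0,0.15],[0,0,0]],[[0,0,0.25],[0,0,0]],[[0,0,0.3],[0,0,0]],[[-0.1,-0.05,0.25],[0,0,0.3]],[[-0.3,-0.13,0],[0,0,0.35]],[[-0.35,-0.15,0],[0,0,0.35]],[[-0.35,-0.15,0],[0,0,0.35]],[[-0.35,-0.15,0],[0,0,0.35]],[[-0.2,-0.1,0],[0,0,0.3]],[[0,0,0],[0,0,0]]]'
python3 -c "
from h import *
goto([.4605,.129,.09],1.553)"
```

```text
time_s: 39.53
eef_pos: [0.4688, 0.1333, 0.136]
eef_rot: [0.036, 3.135, -0.001]
force: [-0.3, -0.6, -2.8]
opening: 0.51
t 39.53 pos [0.4688 0.1333 0.136 ] jaw 1.548 open 0.510 F [-0.3 -0.6 -2.8]
shift units [-0.083 -0.043 -0.46 ]
turn units [0.008 0.056 0.045] yaw deg 0.3 j7 0.59
```

```bash
python3 -m inch '[[[-0.08,-0.04,-0.1],[0,0.05,0.04]],[[0,0,-0.2],[0,0,0]],[[0,0,-0.15],[0,0,0]],[[0,0,0],[0,0,0]]]'
python3 -c "
from h import *
goto([.4605,.129,.04],1.553)"
```

```text
time_s: 39.87
eef_pos: [0.4619, 0.1278, 0.0945]
eef_rot: [0.03, 3.132, -0.008]
force: [-0.8, -0.2, -2.9]
opening: 0.508
t 39.87 pos [0.4619 0.1278 0.0945] jaw 1.551 open 0.508 F [-0.8 -0.2 -2.9]
shift units [-0.014  0.012 -0.545]
turn units [0.042 0.075 0.013] yaw deg 0.1 j7 0.53
```

```bash
python3 -m inch '[[[-0.01,0.01,-0.2],[0.04,0.07,0]],[[0,0,-0.2],[0,0,0]],[[0,0,-0.1],[0,0,0]],[[0,0,-0.03],[0,0,0]],[[0,0,0],[0,0,0]]]'
python3 -c "
from h import *
goto([.4605,.129,.036],1.553)"
```

```text
time_s: 40.28
eef_pos: [0.466, 0.1314, 0.0448]
eef_rot: [0.031, 3.133, 0.001]
force: [0.2, 0.0, -2.7]
opening: 0.508
t 40.28 pos [0.466  0.1314 0.0448] jaw 1.551 open 0.508 F [ 0.2  0.  -2.7]
shift units [-0.055 -0.024 -0.088]
turn units [-0.006  0.068  0.017] yaw deg 0.1 j7 0.46
```

```bash
python3 -m inch '[[[-0.05,-0.02,-0.03],[0,0.06,0]],[[0,0,-0.03],[0,0,0]],[[0,0,-0.02],[0,0,0]],[[0,0,0],[0,0,0]]]'
python3 -c "
from h import *
goto([.4605,.129,.036],1.553)"
```

```text
time_s: 40.62
eef_pos: [0.4627, 0.1303, 0.0392]
eef_rot: [0.031, 3.137, 0.003]
force: [-0.4, 0.2, -2.1]
opening: 0.503
t 40.62 pos [0.4627 0.1303 0.0392] jaw 1.551 open 0.503 F [-0.4  0.2 -2.1]
shift units [-0.022 -0.013 -0.032]
turn units [-0.013  0.037  0.016] yaw deg 0.1 j7 0.45
```

```bash
python3 -m inch '[[[0,0,-0.03],[0,0,0]],[[0,0,-0.02],[0,0,0]]]'; python3 -m inch '[[[0,0,-0.015],[0,0,0]]]'
```

```text
time_s: 40.78
eef_pos: [0.4635, 0.1304, 0.0352]
eef_rot: [0.031, 3.135, 0.002]
force: [-9.3, -5.2, 34.0]
opening: 0.513
time_s: 40.87
eef_pos: [0.4635, 0.1304, 0.0351]
eef_rot: [0.031, 3.135, -0.001]
force: [-9.7, -5.8, 37.2]
opening: 0.508
```

```bash
python3 -m inch '[[[0,0,0.01],[0,0,0]],[[0,0,0],[0,0,0]],[[0,0,0],[0,0,0]],[[0,0,0],[0,0,0]]]' 0.32; python3 -m inch '[[[0,0,0.2],[0,0,0]],[[0,0,0.3],[0,0,0]],[[0,0,0.3],[0,0,0]],[[0.1,0,0.2],[0,0,0]]]'
python3 - <<'E'
from look2 import *
from bl import grasp
b=blocks(["yellow"],("scene",))
p,w=grasp([.628,.079,-.288],.12);goto(p,w)
E
```

```text
time_s: 41.2
eef_pos: [0.465, 0.1313, 0.0378]
eef_rot: [0.03, 3.131, -0.001]
force: [0.2, 0.3, -0.8]
opening: 0.681
time_s: 41.53
eef_pos: [0.4693, 0.1306, 0.1361]
eef_rot: [-0.026, -3.14, 0.003]
force: [-0.3, 0.2, 1.2]
opening: 0.678
yellow scene p 0.84 off px [-0.7  1. ] 461
yellow [ 0.6288  0.08   -0.3005] moved mm [1.1 2. ] err 0.077 ['scene']
t 41.63 pos [0.4741 0.1309 0.1376] jaw 1.551 open 0.681 F [ 0.4 -0.7  0.8]
shift units [ 1.654 -0.553 -0.176]
turn units [ 0.006  0.047 -2.234] yaw deg -15.4 j7 0.61
```

View pics/last_scene.png

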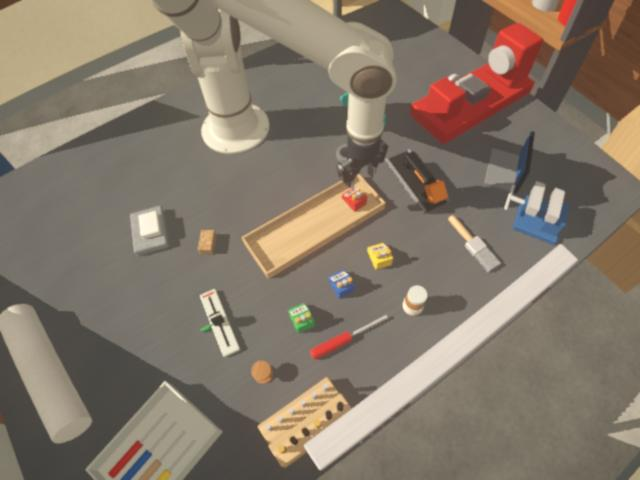

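```bash
python3 -m inch '[[[0.25,-0.08,0],[0,0,-0.35]],[[0.33,-0.1,0],[0,0,-0.45]],[[0.33,-0.1,0],[0,0,-0.45]],[[0.33,-0.1,0],[0,0,-0.45]],[[0.25,-0.1,0],[0,0,-0.4]],[[0.05,-0.03,-0.1],[0,0,0]],[[0,0,0],[0,0,0]]]' 0.08
python3 bl.py .6283 .0795 -.29 .09
```

```text
time_s: 42.22
eef_pos: [0.631, 0.0746, 0.1214]
eef_rot: [0.442, 3.108, -0.009]
force: [-0.9, 0.4, -0.7]
opening: 0.919
[0.6398 0.0761 0.09  ]
t 42.22 pos [0.631  0.0746 0.1214] jaw 1.288 open 0.919 F [-0.9  0.4 -0.7]
shift units [ 0.088  0.015 -0.314]
turn units [ 0.052  0.012 -0.064] yaw deg -0.4 j7 0.58
```

```bash
python3 -m inch '[[[0.085,0.015,-0.15],[0.05,0,-0.06]],[[0,0,-0.2],[0,0,0]],[[0,0,-0.2],[0,0,0]],[[0,0,-0.15],[0,0,0]],[[0,0,0],[0,0,0]]]' 0.08
python3 bl.py .6283 .0795 -.29 .028
```

```text
time_s: 42.63
eef_pos: [0.6334, 0.0784, 0.0451]
eef_rot: [-0.443, -3.105, 0.001]
force: [-0.6, -0.7, 0.6]
opening: 0.92
[0.6398 0.0761 0.028 ]
t 42.63 pos [0.6334 0.0784 0.0451] jaw 1.287 open 0.920 F [-0.6 -0.7  0.6]
shift units [ 0.064 -0.024 -0.171]
turn units [-0.002 -0.042 -0.054] yaw deg -0.4 j7 0.53
```

```bash
python3 -m inch '[[[0.06,-0.02,-0.1],[0,-0.04,-0.05]],[[0,0,-0.07],[0,0,0]],[[0,0,0],[0,0,0]]]' 0.08; python3 bl.py .6283 .0795 -.29 .028
```

```text
time_s: 42.88
eef_pos: [0.6379, 0.0779, 0.0269]
eef_rot: [-0.449, -3.108, -0.001]
force: [-0.2, 0.8, 0.8]
opening: 0.92
[0.6398 0.0761 0.028 ]
t 42.88 pos [0.6379 0.0779 0.0269] jaw 1.284 open 0.920 F [-0.2  0.8  0.8]
shift units [ 0.019 -0.018  0.011]
turn units [-0.008 -0.014 -0.027] yaw deg -0.2 j7 0.52
```

```bash
python3 -m inch '[[[0.01,-0.01,0],[0,0,0]],[[0,0,0],[0,0,0]],[[0,0,0],[0,0,0]],[[0,0,0],[0,0,0]],[[0,0,0],[0,0,0]],[[0,0,0],[0,0,0]]]' 0.9 50;  python3 -m inch '[[[0,0,0.15],[0,0,0]],[[0,0,0.25],[0,0,0]],[[0,0,0.3],[0,0,0]],[[-0.1,-0.03,0.25],[0,0,0.3]],[[-0.3,-0.05,0],[0,0,0.4]],[[-0.35,-0.05,0],[0,0,0.4]],[[-0.35,-0.05,0],[0,0,0.4]],[[-0.35,-0.05,0],[0,0,0.35]],[[-0.2,-0.05,0],[0,0,0.3]],[[0,0,0],[0,0,0]]]'
python3 -c "
from h import *
goto([.4605,.043,.06],1.553)"
```

```text
time_s: 43.38
eef_pos: [0.6403, 0.0765, 0.0292]
eef_rot: [0.449, 3.108, 0.001]
force: [0.6, 0.7, -2.2]
opening: 0.507
time_s: 44.22
eef_pos: [0.4672, 0.049, 0.1344]
eef_rot: [0.02, 3.138, -0.006]
force: [-0.1, -0.2, -4.4]
opening: 0.507
t 44.22 pos [0.4672 0.049  0.1344] jaw 1.558 open 0.507 F [-0.1 -0.2 -4.4]
shift units [-0.067 -0.06  -0.744]
turn units [ 0.033  0.026 -0.041] yaw deg -0.3 j7 0.77
```

```bash
python3 -m inch '[[[-0.065,-0.06,-0.15],[0.03,0.03,-0.04]],[[0,0,-0.25],[0,0,0]],[[0,0,-0.25],[0,0,0]],[[0,0,-0.12],[0,0,0]],[[0,0,0],[0,0,0]]]'
python3 -c "
from h import *
goto([.4605,.043,.034],1.553)"
```

```text
time_s: 44.63
eef_pos: [0.4633, 0.0411, 0.0608]
eef_rot: [0.031, 3.131, -0.01]
force: [-1.0, -0.6, -2.7]
opening: 0.507
t 44.63 pos [0.4633 0.0411 0.0608] jaw 1.551 open 0.507 F [-1.  -0.6 -2.7]
shift units [-0.028  0.019 -0.268]
turn units [0.054 0.083 0.016] yaw deg 0.1 j7 0.65
```

```bash
python3 -m inch '[[[-0.03,0.02,-0.1],[0.05,0.08,0.01]],[[0,0,-0.08],[0,0,0]],[[0,0,-0.04],[0,0,0]],[[0,0,0],[0,0,0]]]'
python3 -c "
from h import *
goto([.4605,.043,.034],1.553)"
```

```text
time_s: 44.97
eef_pos: [0.463, 0.0442, 0.0396]
eef_rot: [0.03, 3.138, 0.0]
force: [-1.1, -0.1, -2.4]
opening: 0.507
t 44.97 pos [0.463  0.0442 0.0396] jaw 1.552 open 0.507 F [-1.1 -0.1 -2.4]
shift units [-0.025 -0.012 -0.056]
turn units [-0.001  0.032  0.009] yaw deg 0.1 j7 0.62
```

```bash
python3 -m inch '[[[-0.015,-0.01,-0.03],[0,0.03,0]],[[0,0,-0.025],[0,0,0]]]'
```

```text
time_s: 45.13
eef_pos: [0.4624, 0.0435, 0.0347]
eef_rot: [0.029, 3.14, 0.0]
force: [0.2, -0.2, -3.9]
opening: 0.509
```

```bash
python3 -m inch '[[[0,0,-0.015],[0,0,0]]]';python3 -m inch '[[[0,0,0],[0,0,0]],[[0,0,0],[0,0,0]],[[0,0,0],[0,0,0]],[[0,0,0],[0,0,0]]]' 0.32; python3 -m inch '[[[0,0,0.2],[0,0,0]],[[0,0,0.3],[0,0,0]],[[0,0,0.3],[0,0,0]],[[0.1,-0.1,0.2],[0,0,0]]]'
python3 - <<'E'
from look2 import *
from bl import grasp
b=blocks(["blue"],("scene",))
p,w=grasp([.6334,-.0458,-.15],.12);goto(p,w)
E
```

```text
time_s: 45.22
eef_pos: [0.4628, 0.0436, 0.0333]
eef_rot: [0.03, 3.139, 0.001]
force: [-1.6, 0.8, 17.1]
opening: 0.509
time_s: 45.55
eef_pos: [0.4643, 0.0439, 0.0344]
eef_rot: [0.03, 3.136, 0.001]
force: [-0.7, -1.3, -1.2]
opening: 0.678
time_s: 45.88
eef_pos: [0.4688, 0.036, 0.1345]
eef_rot: [-0.021, -3.137, -0.003]
force: [0.4, -0.8, -0.9]
opening: 0.684
blue scene p 0.65 off px [-1.3  2.6] 471
blue [ 0.6327 -0.0457 -0.2179] moved mm [-0.7  1.3] err 0.089 ['scene']
t 45.98 pos [0.4736 0.0329 0.1355] jaw 1.551 open 0.680 F [ 0.5 -0.4 -0.3]
shift units [ 1.717 -0.805 -0.155]
turn units [-0.003  0.015 -1.085] yaw deg -7.5 j7 0.81
```

View pics/last_scene.png

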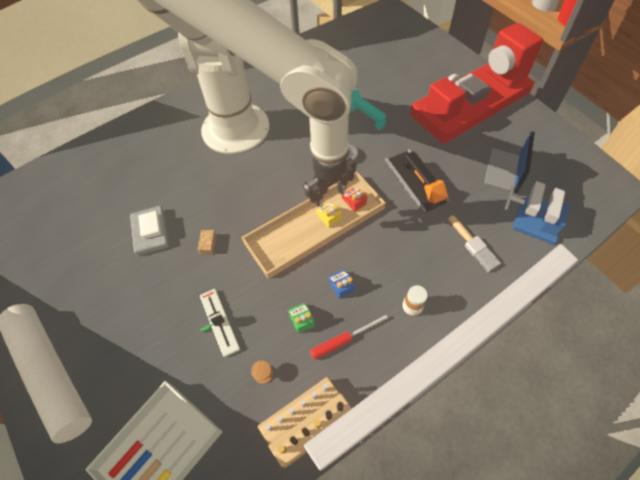

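```bash
python3 -m inch '[[[0.25,-0.12,0],[0,0,-0.15]],[[0.35,-0.16,0],[0,0,-0.2]],[[0.35,-0.16,0],[0,0,-0.2]],[[0.35,-0.16,0],[0,0,-0.2]],[[0.25,-0.1,0],[0,0,-0.2]],[[0.05,-0.03,-0.1],[0,0,0]],[[0,0,0],[0,0,0]]]' 0.08
python3 bl.py .6332 -.0458 -.165 .09
```

```text
time_s: 46.57
eef_pos: [0.636, -0.0459, 0.121]
eef_rot: [-0.218, -3.133, 0.01]
force: [-1.0, 0.3, -0.1]
opening: 0.922
[ 0.645  -0.0478  0.09  ]
t 46.57 pos [ 0.636  -0.0459  0.121 ] jaw 1.432 open 0.922 F [-1.   0.3 -0.1]
shift units [ 0.09  -0.018 -0.31 ]
turn units [ 0.052 -0.014 -0.215] yaw deg -1.5 j7 0.9
```

```bash
python3 -m inch '[[[0.09,-0.02,-0.15],[0.05,0,-0.2]],[[0,0,-0.2],[0,0,0]],[[0,0,-0.2],[0,0,0]],[[0,0,-0.15],[0,0,0]],[[0,0,0],[0,0,0]]]' 0.08
python3 bl.py .6332 -.0458 -.165 .028
```

```text
time_s: 46.98
eef_pos: [0.6395, -0.0438, 0.046]
eef_rot: [-0.248, -3.125, -0.001]
force: [-1.4, 0.2, -0.6]
opening: 0.923
[ 0.645  -0.0478  0.028 ]
t 46.98 pos [ 0.6395 -0.0438  0.046 ] jaw 1.412 open 0.923 F [-1.4  0.2 -0.6]
shift units [ 0.056 -0.04  -0.18 ]
turn units [-0.011 -0.059 -0.053] yaw deg -0.4 j7 0.83
```

```bash
python3 -m inch '[[[0.06,-0.04,-0.1],[0,-0.06,-0.05]],[[0,0,-0.08],[0,0,0]],[[0,0,0],[0,0,0]]]' 0.08; python3 bl.py .6332 -.0458 -.165 .028
```

```text
time_s: 47.23
eef_pos: [0.6442, -0.0462, 0.027]
eef_rot: [-0.254, -3.13, -0.003]
force: [-0.0, -0.8, 0.0]
opening: 0.923
[ 0.645  -0.0478  0.028 ]
t 47.23 pos [ 0.6442 -0.0462  0.027 ] jaw 1.409 open 0.923 F [-0.  -0.8  0. ]
shift units [ 0.008 -0.015  0.01 ]
turn units [-0.017 -0.005 -0.024] yaw deg -0.2 j7 0.82
```

```bash
python3 -m inch '[[[0.005,-0.01,0],[0,0,0]],[[0,0,0],[0,0,0]],[[0,0,0],[0,0,0]],[[0,0,0],[0,0,0]],[[0,0,0],[0,0,0]],[[0,0,0],[0,0,0]]]' 0.9 50;  python3 -m inch '[[[0,0,0.15],[0,0,0]],[[0,0,0.25],[0,0,0]],[[0,0,0.3],[0,0,0]],[[-0.1,0,0.25],[0,0,0.15]],[[-0.3,0.01,0],[0,0,0.2]],[[-0.35,0.01,0],[0,0,0.25]],[[-0.35,0.01,0],[0,0,0.25]],[[-0.35,0.01,0],[0,0,0.2]],[[-0.25,0,0],[0,0,0.15]],[[0,0,0],[0,0,0]]]'
python3 -c "
from h import *
goto([.4605,-.043,.06],1.553)"
```

```text
time_s: 47.73
eef_pos: [0.646, -0.0481, 0.0292]
eef_rot: [0.255, 3.129, 0.002]
force: [0.4, -0.2, -3.2]
opening: 0.504
time_s: 48.57
eef_pos: [0.4677, -0.0415, 0.1341]
eef_rot: [0.013, 3.139, -0.004]
force: [-1.1, -0.7, -4.3]
opening: 0.513
t 48.57 pos [ 0.4677 -0.0415  0.1341] jaw 1.563 open 0.513 F [-1.1 -0.7 -4.3]
shift units [-0.072 -0.015 -0.741]
turn units [ 0.022  0.018 -0.081] yaw deg -0.6 j7 0.97
```

```bash
python3 -m inch '[[[-0.065,-0.015,-0.15],[0.02,0.02,-0.08]],[[0,0,-0.25],[0,0,0]],[[0,0,-0.25],[0,0,0]],[[0,0,-0.12],[0,0,0]],[[0,0,0],[0,0,0]]]'
python3 -c "
from h import *
goto([.4605,-.043,.034],1.553)"
```

```text
time_s: 48.98
eef_pos: [0.4623, -0.045, 0.0605]
eef_rot: [0.029, 3.133, -0.014]
force: [-1.4, -0.5, -2.3]
opening: 0.504
t 48.98 pos [ 0.4623 -0.045   0.0605] jaw 1.553 open 0.504 F [-1.4 -0.5 -2.3]
shift units [-0.018  0.02  -0.265]
turn units [0.073 0.066 0.004] yaw deg 0.0 j7 0.84
```

```bash
python3 -m inch '[[[-0.03,0.02,-0.1],[0.06,0.06,0]],[[0,0,-0.08],[0,0,0]],[[0,0,-0.04],[0,0,0]],[[0,0,0],[0,0,0]]]'; python3 -m inch '[[[-0.015,0,-0.03],[0,0.03,0]],[[0,0,-0.025],[0,0,0]]]'
python3 -c "
from h import *
goto([.4605,-.043,.034],1.553)"
```

```text
time_s: 49.32
eef_pos: [0.4617, -0.0425, 0.0395]
eef_rot: [0.029, 3.137, -0.003]
force: [-0.1, 0.4, -2.4]
opening: 0.505
time_s: 49.48
eef_pos: [0.4612, -0.0424, 0.0345]
eef_rot: [0.029, 3.14, -0.003]
force: [0.2, -0.5, -4.0]
opening: 0.505
t 49.48 pos [ 0.4612 -0.0424  0.0345] jaw 1.553 open 0.505 F [ 0.2 -0.5 -4. ]
shift units [-0.007 -0.006 -0.005]
turn units [0.017 0.016 0.003] yaw deg 0.0 j7 0.8
```

```bash
python3 -m inch '[[[0,0,-0.015],[0,0,0]]]';python3 -m inch '[[[0,0,0],[0,0,0]],[[0,0,0],[0,0,0]],[[0,0,0],[0,0,0]],[[0,0,0],[0,0,0]]]' 0.32; python3 -m inch '[[[0,0,0.2],[0,0,0]],[[0,0,0.3],[0,0,0]],[[0,0,0.3],[0,0,0]],[[0.1,-0.1,0.2],[0,0,0]]]'
python3 - <<'E'
from look2 import *
from bl import grasp
b=blocks(["green"],("scene",))
p,w=grasp([.650,-.1755,-.18],.12);goto(p,w)
E
```

```text
time_s: 49.57
eef_pos: [0.4615, -0.0424, 0.0333]
eef_rot: [0.029, 3.139, -0.004]
force: [-8.6, -1.5, 32.0]
opening: 0.507
time_s: 49.9
eef_pos: [0.4635, -0.0422, 0.0347]
eef_rot: [0.028, 3.135, -0.004]
force: [-0.3, -0.8, 0.5]
opening: 0.678
time_s: 50.23
eef_pos: [0.4681, -0.0494, 0.1344]
eef_rot: [-0.02, -3.137, -0.0]
force: [0.4, -0.2, 0.1]
opening: 0.677
green scene p 0.76 off px [0.9 3.6] 506
green [ 0.6507 -0.1765 -0.1247] moved mm [ 1.2 -0.1] err 0.08 ['scene']
t 50.33 pos [ 0.473  -0.0529  0.1357] jaw 1.552 open 0.683 F [ 1.   0.5 -0.3]
shift units [ 1.888 -1.247 -0.157]
turn units [ 0.017  0.024 -1.342] yaw deg -9.2 j7 0.99
```

View pics/last_scene.png

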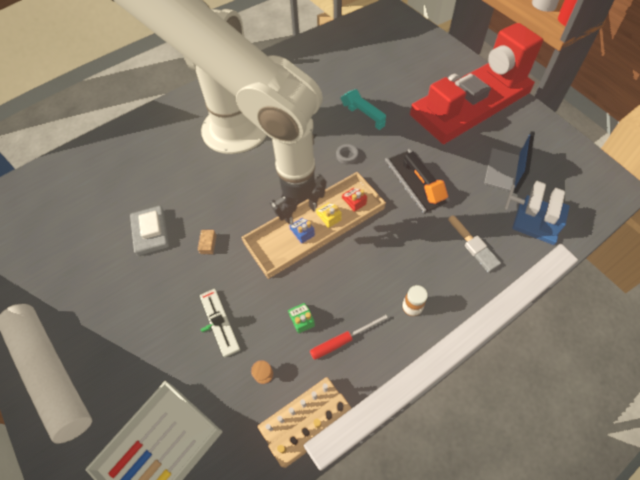

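```bash
python3 -m inch '[[[0.28,-0.18,0],[0,0,-0.15]],[[0.34,-0.22,0],[0,0,-0.25]],[[0.34,-0.22,0],[0,0,-0.25]],[[0.34,-0.22,0],[0,0,-0.25]],[[0.34,-0.2,0],[0,0,-0.2]],[[0.08,-0.08,-0.1],[0,0,0]],[[0,0,0],[0,0,0]]]' 0.08
python3 bl.py .650 -.176 -.165 .09
```

```text
time_s: 50.92
eef_pos: [0.6464, -0.1719, 0.1202]
eef_rot: [-0.246, -3.129, 0.014]
force: [-1.3, -0.6, -0.1]
opening: 0.924
[ 0.6618 -0.178   0.09  ]
t 50.92 pos [ 0.6464 -0.1719  0.1202] jaw 1.414 open 0.924 F [-1.3 -0.6 -0.1]
shift units [ 0.155 -0.06  -0.302]
turn units [ 0.073 -0.03  -0.07 ] yaw deg -0.5 j7 1.09
```

```bash
python3 -m inch '[[[0.15,-0.06,-0.15],[0.07,-0.03,-0.07]],[[0,0,-0.2],[0,0,0]],[[0,0,-0.2],[0,0,0]],[[0,0,-0.15],[0,0,0]],[[0,0,0],[0,0,0]]]' 0.08
python3 bl.py .650 -.176 -.165 .028
```

```text
time_s: 51.33
eef_pos: [0.659, -0.1746, 0.0449]
eef_rot: [-0.257, -3.128, -0.002]
force: [-1.1, -0.8, -0.6]
opening: 0.919
[ 0.6618 -0.178   0.028 ]
t 51.33 pos [ 0.659  -0.1746  0.0449] jaw 1.407 open 0.919 F [-1.1 -0.8 -0.6]
shift units [ 0.029 -0.034 -0.169]
turn units [-0.012 -0.028 -0.011] yaw deg -0.1 j7 1.06
```

```bash
python3 -m inch '[[[0.03,-0.035,-0.1],[0,-0.03,-0.01]],[[0,0,-0.07],[0,0,0]],[[0,0,0],[0,0,0]]]' 0.08; python3 bl.py .650 -.176 -.165 .028
```

```text
time_s: 51.58
eef_pos: [0.661, -0.1763, 0.0271]
eef_rot: [-0.255, -3.131, -0.004]
force: [-1.0, 0.1, 0.1]
opening: 0.919
[ 0.6618 -0.178   0.028 ]
t 51.58 pos [ 0.661  -0.1763  0.0271] jaw 1.408 open 0.919 F [-1.   0.1  0.1]
shift units [ 0.008 -0.017  0.009]
turn units [-0.02  -0.004 -0.022] yaw deg -0.2 j7 1.05
```

```bash
python3 -m inch '[[[0.005,-0.01,0],[0,0,0]],[[0,0,0],[0,0,0]],[[0,0,0],[0,0,0]],[[0,0,0],[0,0,0]],[[0,0,0],[0,0,0]],[[0,0,0],[0,0,0]]]' 0.9 50;  python3 -m inch '[[[0,0,0.15],[0,0,0]],[[0,0,0.25],[0,0,0]],[[0,0,0.3],[0,0,0]],[[-0.1,0,0.25],[0,0,0.15]],[[-0.35,0.08,0],[0,0,0.2]],[[-0.38,0.09,0],[0,0,0.25]],[[-0.38,0.09,0],[0,0,0.25]],[[-0.38,0.09,0],[0,0,0.2]],[[-0.28,0.06,0],[0,0,0.15]],[[0,0,0],[0,0,0]]]'
python3 -c "
from h import *
goto([.4605,-.129,.06],1.553)"
```

```text
time_s: 52.08
eef_pos: [0.6631, -0.1781, 0.0302]
eef_rot: [0.255, 3.128, 0.002]
force: [-0.2, 0.3, -1.4]
opening: 0.504
time_s: 52.92
eef_pos: [0.4682, -0.1329, 0.1355]
eef_rot: [0.014, 3.138, -0.005]
force: [-0.4, -0.3, -2.5]
opening: 0.51
t 52.92 pos [ 0.4682 -0.1329  0.1355] jaw 1.562 open 0.510 F [-0.4 -0.3 -2.5]
shift units [-0.077  0.039 -0.755]
turn units [ 0.026  0.032 -0.073] yaw deg -0.5 j7 1.16
```

```bash
python3 -m inch '[[[-0.07,0.04,-0.15],[0.02,0.03,-0.07]],[[0,0,-0.25],[0,0,0]],[[0,0,-0.25],[0,0,0]],[[0,0,-0.12],[0,0,0]],[[0,0,0],[0,0,0]]]'
python3 -c "
from h import *
goto([.4605,-.129,.035],1.553)"
```

```text
time_s: 53.33
eef_pos: [0.461, -0.131, 0.0622]
eef_rot: [0.028, 3.135, -0.018]
force: [-1.1, -0.1, -1.0]
opening: 0.506
t 53.33 pos [ 0.461  -0.131   0.0622] jaw 1.553 open 0.506 F [-1.1 -0.1 -1. ]
shift units [-0.005  0.02  -0.272]
turn units [ 0.096  0.051 -0.   ] yaw deg 0.0 j7 1.03
```

```bash
python3 -m inch '[[[-0.02,0.02,-0.1],[0.08,0.05,0]],[[0,0,-0.08],[0,0,0]],[[0,0,-0.04],[0,0,0]],[[0,0,0],[0,0,0]]]'; python3 -m inch '[[[-0.01,0,-0.03],[0,0.03,0]],[[0,0,-0.025],[0,0,0]]]'
python3 -c "
from h import *
goto([.4605,-.129,.035],1.553)"
```

```text
time_s: 53.67
eef_pos: [0.4613, -0.1291, 0.0413]
eef_rot: [0.028, 3.138, -0.004]
force: [0.6, -0.6, -2.4]
opening: 0.511
time_s: 53.83
eef_pos: [0.4613, -0.1292, 0.0363]
eef_rot: [0.028, 3.141, -0.005]
force: [0.0, -0.5, -1.9]
opening: 0.507
t 53.83 pos [ 0.4613 -0.1292  0.0363] jaw 1.553 open 0.507 F [ 0.  -0.5 -1.9]
shift units [-0.008  0.002 -0.013]
turn units [0.027 0.007 0.   ] yaw deg 0.0 j7 0.99
```

```bash
python3 -m inch '[[[0,0,-0.018],[0,0,0]]]';python3 -m inch '[[[0,0,0],[0,0,0]],[[0,0,0],[0,0,0]],[[0,0,0],[0,0,0]],[[0,0,0],[0,0,0]]]' 0.32; python3 -m inch '[[[0,0,0.2],[0,0,0]],[[0,0,0.3],[0,0,0]],[[0,0,0.3],[0,0,0]],[[0,-0.1,0.2],[0,0,-0.4]],[[0.05,-0.3,0.1],[0,0,-0.8]],[[0.05,-0.3,0.1],[0,0,-0.8]]]'
python3 - <<'E'
from h import *
for n in CP: cv2.imwrite(f"pics/{n}9.png",vision.camera(n)[:,:,::-1])
goto([.5407,-.3473,.12],np.radians(-8.7))
E
```

```text
time_s: 53.92
eef_pos: [0.4616, -0.1293, 0.0346]
eef_rot: [0.028, 3.14, -0.005]
force: [-0.2, -0.6, -2.9]
opening: 0.511
time_s: 54.25
eef_pos: [0.4627, -0.1294, 0.0353]
eef_rot: [0.028, 3.138, -0.006]
force: [0.9, 0.5, 0.1]
opening: 0.681
time_s: 54.75
eef_pos: [0.4701, -0.1921, 0.1596]
eef_rot: [-0.39, -3.116, -0.003]
force: [0.2, -1.2, -0.5]
opening: 0.679
t 54.85 pos [ 0.4716 -0.1975  0.1601] jaw 1.314 open 0.676 F [-0.2 -0.3  0.3]
shift units [ 0.691 -1.498 -0.401]
turn units [ 1.9000e-02  7.0000e-03 -1.2214e+01] yaw deg -84.0 j7 1.1
```

View pics/scene9.png

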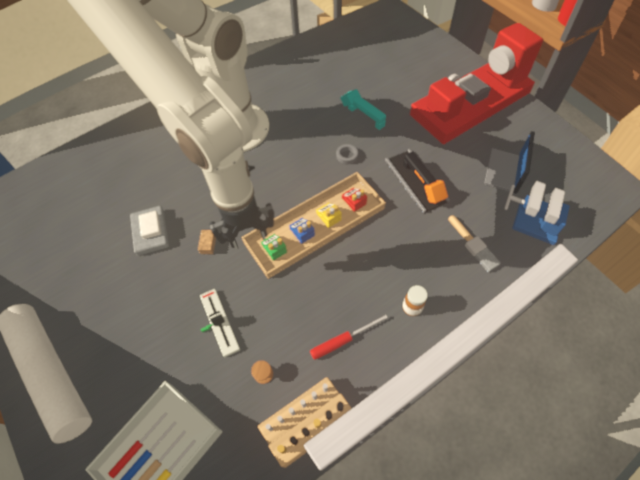

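View pics/top9.png

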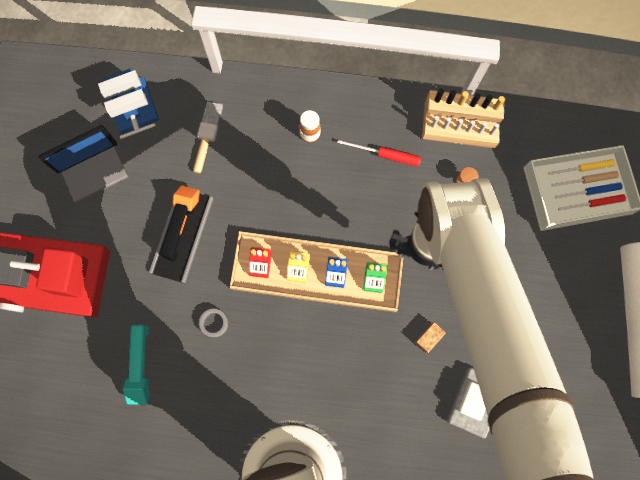

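```bash
python3 -m inch '[[[0.15,-0.35,0],[0,0,0.15]],[[0.15,-0.35,0],[0,0,0.2]],[[0.15,-0.35,0],[0,0,0.2]],[[0.15,-0.33,0],[0,0,0.2]],[[0.05,-0.1,-0.1],[0,0,0]],[[0,0,0],[0,0,0]],[[0,0,0],[0,0,0]]]' 0.3
python3 - <<'E'
from h import *
goto([.5406,-.348,.1],np.radians(81.3))
E
```

```text
time_s: 55.43
eef_pos: [0.5359, -0.3485, 0.1497]
eef_rot: [0.248, 3.13, -0.006]
force: [0.0, 0.8, 1.3]
opening: 0.701
t 55.43 pos [ 0.5359 -0.3485  0.1497] jaw 1.413 open 0.701 F [0.  0.8 1.3]
shift units [ 0.047  0.005 -0.497]
turn units [0.031 0.012 0.052] yaw deg 0.4 j7 1.4
```

```bash
python3 -m inch '[[[0.045,0,-0.2],[0.03,0,0.05]],[[0,0,-0.3],[0,0,0]],[[0,0,-0.25],[0,0,0]],[[0,0,-0.15],[0,0,0]],[[0,0,0],[0,0,0]]]'
python3 - <<'E'
from h import *
goto([.5406,-.348,.047],np.radians(81.3))
E
```

```text
time_s: 55.85
eef_pos: [0.5408, -0.3396, 0.0599]
eef_rot: [0.225, 3.13, 0.003]
force: [-0.5, 0.3, -0.3]
opening: 0.699
t 55.85 pos [ 0.5408 -0.3396  0.0599] jaw 1.428 open 0.699 F [-0.5  0.3 -0.3]
shift units [-0.002 -0.084 -0.129]
turn units [-0.014  0.032 -0.072] yaw deg -0.5 j7 1.34
```

```bash
python3 -m inch '[[[0,-0.08,-0.08],[0,0.03,-0.07]],[[0,0,-0.05],[0,0,0]],[[0,0,0],[0,0,0]]]'; python3 -m inch '[[[0,0,0],[0,0,0]],[[0,0,0],[0,0,0]],[[0,0,0],[0,0,0]],[[0,0,0],[0,0,0]],[[0,0,0],[0,0,0]]]' 0.9 25
python3 - <<'E'
from h import *
goto([.5406-.062*.989,-.348+.062*.148,.047],np.radians(81.3))
E
```

```text
time_s: 56.1
eef_pos: [0.5417, -0.3453, 0.0483]
eef_rot: [0.233, 3.132, 0.004]
force: [-0.0, 0.6, 0.7]
opening: 0.7
time_s: 56.52
eef_pos: [0.5432, -0.3452, 0.0509]
eef_rot: [0.233, 3.129, 0.003]
force: [0.9, 1.8, -3.9]
opening: 0.32
t 56.52 pos [ 0.5432 -0.3452  0.0509] jaw 1.422 open 0.320 F [ 0.9  1.8 -3.9]
shift units [-0.639  0.064 -0.039]
turn units [-0.014  0.038 -0.027] yaw deg -0.2 j7 1.34
```

```bash
python3 -m inch '[[[-0.06,0.009,0],[0,0,0]],[[-0.1,0.015,0],[0,0,0]],[[-0.1,0.015,0],[0,0,0]],[[-0.1,0.015,0],[0,0,0]],[[-0.08,0.012,0],[0,0,0]],[[-0.06,0.009,0],[0,0,0]],[[-0.04,0.006,0],[0,0,0]],[[0,0,0],[0,0,0]]]'
```

```text
time_s: 57.18
eef_pos: [0.4827, -0.3361, 0.0508]
eef_rot: [0.234, 3.128, 0.003]
force: [1.8, 0.9, -5.9]
opening: 0.32
```

```bash
python3 -m inch '[[[-0.03,0.004,0],[0,0,0]],[[-0.02,0.003,0],[0,0,0]]]';python3 -m inch '[[[-0.02,0.003,0],[0,0,0]],[[-0.02,0.003,0],[0,0,0]]]'
```

```text
time_s: 57.35
eef_pos: [0.4818, -0.336, 0.051]
eef_rot: [0.232, 3.117, 0.004]
force: [8.7, -1.5, -15.0]
opening: 0.324
time_s: 57.52
eef_pos: [0.4817, -0.336, 0.0509]
eef_rot: [0.23, 3.109, 0.004]
force: [8.4, -0.0, -9.3]
opening: 0.323
```

```bash
python3 -m inch '[[[0,0,0],[0,0,0]],[[0,0,0],[0,0,0]],[[0,0,0],[0,0,0]],[[0,0,0],[0,0,0]]]' 0.3; python3 -m inch '[[[0,0,0.2],[0,0,0]],[[0,0,0.3],[0,0,0]],[[0,0,0.4],[0,0,0]],[[0,0,0.4],[0,0,0]],[[-0.1,-0.2,0.2],[0,0,0]],[[-0.2,-0.3,0],[0,0,0]],[[-0.2,-0.3,0],[0,0,0]],[[-0.2,-0.3,0],[0,0,0]],[[-0.2,-0.3,0],[0,0,0]],[[0,0,0],[0,0,0]]]'
python3 - <<'E'
from h import *
for n in CP: cv2.imwrite(f"pics/{n}10.png",vision.camera(n)[:,:,::-1])
t=cv2.imread("pics/top10.png");s=cv2.imread("pics/scene10.png")
a=cv2.resize(t[205:295,440:510],None,fx=6,fy=6,interpolation=cv2.INTER_CUBIC)
b=cv2.resize(s[280:370,190:250],None,fx=6,fy=6,interpolation=cv2.INTER_CUBIC)
cv2.imwrite("pics/z10.png",np.hstack([a,b]))
E
```

```text
time_s: 57.85
eef_pos: [0.4828, -0.3369, 0.0523]
eef_rot: [0.23, 3.108, 0.001]
force: [0.6, -0.5, -0.3]
opening: 0.701
time_s: 58.68
eef_pos: [0.3888, -0.4776, 0.2143]
eef_rot: [0.213, 3.111, -0.007]
force: [-1.3, -2.3, -0.5]
opening: 0.699
```

View pics/z10.png

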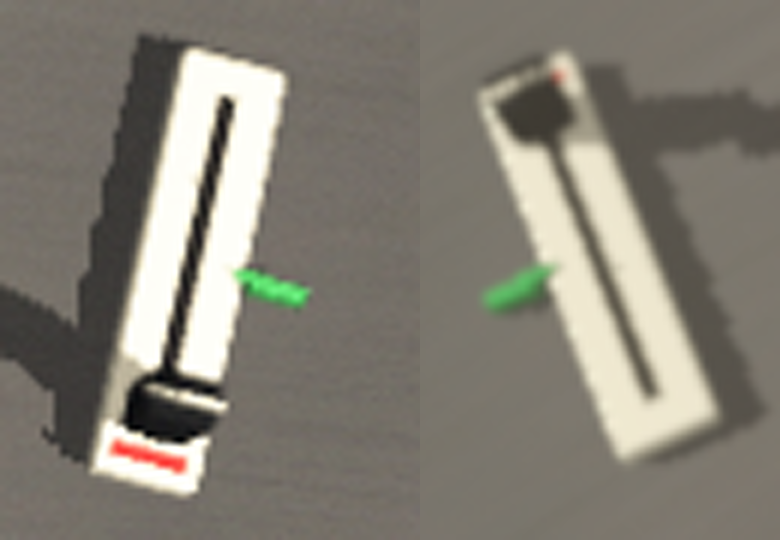

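View pics/top10.png

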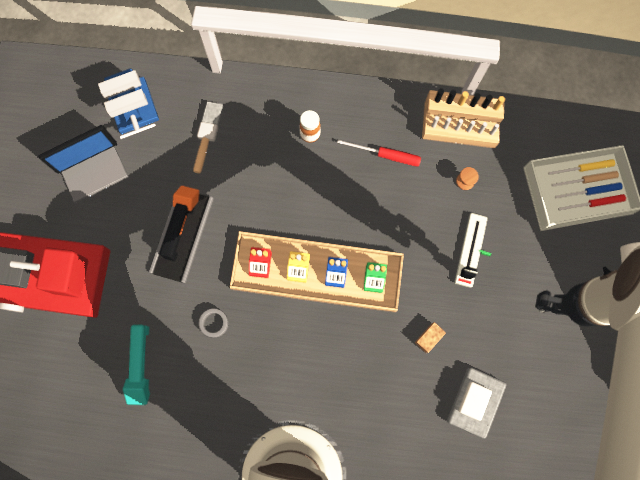

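View pics/scene10.png

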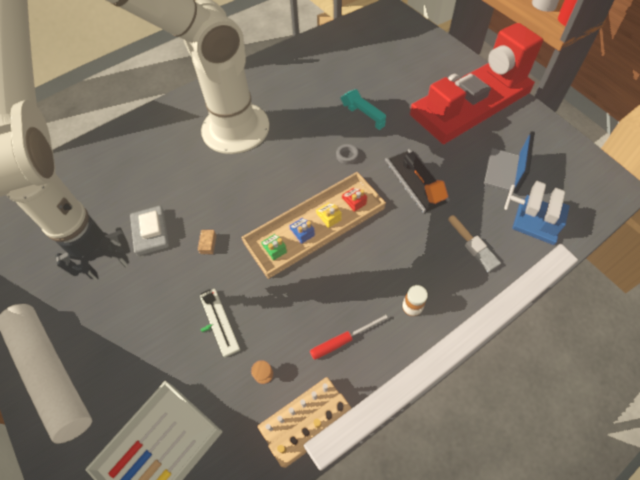

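```bash
python3 - <<'E'
from h import *
u=np.array([.989,-.148])
print(back("top",[[440+186/6-.5,205+398/6-.5]],.0545)[0][:2]@u)
# slot ends at z=.014
print(back("top",[[440+228/6-.5,205+100/6-.5],[440+155/6-.5,205+437/6-.5]],.014)[:,:2]@u)
print(monitor.observe()["time_s"])
E
```

```text
0.5252564994660552
[0.65375967 0.5174113 ]
58.7833
```

```bash
python3 - <<'E'
from workcell import job
print(job.hand_in())
E
```

```text
the job is handed in; nothing more can be done
None
```

The whole job is done and handed in at about 59 s of the 210 s allowed. The scanner gives no signal and the hand-in reports no verdict, so the label readings rest on position checks alone.

- **Dimmer set:** My first slide overshot the green pointer by about 4 mm, so I regripped it before taking the scanner. It then stood level with the pointer to about 1 mm in the top picture, against a tolerance of 7 mm.
- **Scans:** All four blocks were there, and I scanned them in the order blue, red, yellow, green, holding at least 2.3 s on each. By the fitted poses the beam was within about 4 mm of the label centre, against a limit of 12 mm. Red's first hold was about 6 mm off by the same estimate, so I re-centred and held it again before moving on.
- **Scanner:** It is back on its dock, head the same way, about 4 mm from the dock's centre line. Its position came from the scene-camera overlay.
- **Blocks:** All four stand upright on the tray floor in the last pictures. Placing red pressed it onto the floor with about 37 N at the wrist before I let go; blue reached 32 N and the others less.
- **Dimmer off:** It moved last and stopped against the end stop. The picture puts its grip within about 1 mm of the off position.
- **Everything else:** By eye, the other things on the bench look where they were at the start. I did not measure them again, and I saw no block get knocked aside.

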